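Load and close a quick-action bench clamp

ROBOT

A 6-joint arm with a two-finger parallel gripper is mounted at the origin on the work surface. World frame = base frame: x ahead of the robot, y to its left, z up, the work surface at z = 0. Lengths are in mm, angles in rad, forces in N, time in s.
With the tool pointing down it reaches from about 150 to 775 mm from the base axis. Payload 6.1 kg.
Tool frame: the origin (TCP) lies on the centre line of the jaws, within the pads' length; the fingertips stand 17 mm ahead of it and the grasp point (between the pads) lies 2 mm behind it; z points along the fingers, y is the direction in which the jaws open and shut (so a half turn about z gives the same grasp; the last joint's range is limited). The gripper opens to 85 mm and grips with 20 to 120 N. Pads are 22 mm wide; open, the fingers measure 114 mm over their backs; the gripper's body (76 mm by 85 mm) begins 54 mm behind the grasp point. The pads swing forward as they close: fully open they stand 13 mm farther back than shut.
Start: joints at [-1.177, 0.126, -0.04, 1.405, 0, 1.571], TCP at [201.435, -484.801, 248.295] pointing down, gripper open.
Joint ranges: [-2.72, 2.72], [-0.95, 1.95], [-1.27, 1.35], [-1.78, 2.02], [-1.46, 1.47], [-3.14, 3.14]. Speed limits (rad/s): [2.39, 2.39, 3.01, 3.14, 3.14, 3.14].

INTERFACE

Orientations are given as [roll, pitch, yaw] about the fixed x, y, z axes, in that order (R = Rz(yaw) Ry(pitch) Rx(roll)).
In Python, from bench import arm gives the robot as it stands. The module is installed in compiled form; this text tells all that it offers.
- The arm moves only by the tool play_rows, never from a script. Its argument "plan" is a list of rows, each an object with "gripper": the finger opening in m, from 0 to 0.0854; "delta_pos": the shift along the tool's x, y, z in m, a list of three; "roll": the turn about the tool's z in degrees. In form: [{"gripper": gripper, "delta_pos": [tx, ty, tz], "roll": roll}, ...]. A call has 1 to 20 rows; each row shifts and turns the commanded pose from where the row before left it, along the tool's axes as they then stand; what a row does not reach is not made up. A row lasts 1/12 s, in which the tool goes at most 41.7 mm and 7.16 degrees, less where a joint would pass 70% of its speed; a pose out of reach is approached as far as the arm can. A call with a gripper value outside its range is refused whole. The fingers move at their own pace and stop on an object; the grip force is fixed at half the most. Time passes only in rows, so rows that do not move let the fingers close. It gives the time, the measured TCP pose, the force and the opening at its end, in the units of the state.
- arm.get_state(): the state, without advancing time (a new reading comes with each control period).
- arm.capture(name): name is "scene" or "top" or "wrist"; returns (picture, depth): 420x560x3 uint8, red, green, blue; 420x560 float32, mm along the optical axis (not along the pixel's ray), 0 where there is no reading.
- arm.get_calibration(name): a dict with "fovy" (degrees; the focal length in pixels is half the picture's height over the tangent of half this angle, whatever the lens; pixels are square), "cx", "cy" (the principal point, pixels), "R" (3x3) and "t" (3): a world point X has camera coordinates R X + t; the wrist camera has in their place "mount" (4x4, takes a point from camera to tool coordinates, whose origin is the TCP and whose axes are the flange's). Camera axes: x right, y down, z forward; pixel columns grow to the right and rows downward; lengths in mm; the calibration is good to about 2 mm. A picture is of the moment at which its call begins: read the wrist's pose just before it. get_calibration takes no time and is no camera call.
- arm.job_done(): hands the job in, once; it reports no verdict.
Trained networks look in the newest picture that a camera, given by its name, has taken for a name from the list of things; names that differ only in an ending like _2 or _b are one class to them, and where a whole thing is asked for, a point or a joint stands for the part that bears it (a point fixed in the world has none). Each returns a list of dicts, best first, with "score" (0 to 1); they miss things now and then, are a little off and sometimes report something else, mostly with a low value. They report only what shows in the picture. A call takes as long as a camera call. They do not tell look-alikes from the thing itself.
- arm.outline_of(camera, label): "mask" (420x560 bool, what is visible of it).
- arm.place_of(camera, label): "location" ([x, y, z] in mm, in the coordinates of the camera as it stood for that picture, good to about 4 mm: a listed point, or the origin of a listed thing).
The state is a dict: "time_s": time; "joint_pos": joint angles; "dq": joint speeds; "tau": joint torques, N m; "eef_pos": TCP position; "ee_rot": TCP orientation; "contact_force": force on the tool from outside, world axes, zero at the start; "torque": the same for the moment, N m; "grip_width": opening from 0.0 (shut) to 1.0 (fully open).
Only numpy, scipy, OpenCV 4.12 (cv2) and the standard library are available. Lean on these libraries where they do the work, as an engineer would, in place of code of your own. Each camera call takes 0.05 s, during which the arm holds its last target. There are 200 camera calls.

TASK

Get the batch of pale wooden blanks clamped for drilling: holding the clamp's red thumb button in, slide its jaw fully open, drop the dark offcut that lies in the clamp into the blue scrap tray, and lay every pale blank flat on the clamp bed between pad and jaw, crosswise (long side square to the rail) and centred on the pad. With the button held in again slide the jaw back until it has pushed all the blanks up together snugly against the pad, let the button spring out so that the jaw is locked, and only then press the red sprung lever down until its catch holds it, so that the row is clamped tight. Leave the other things on the bench where they are.

Things in the scene. Friction and masses are not known exactly. Their poses are not given: they have to be found in the camera images.
- clamp: Clamp fixed to the bench. Wooden base 130 (x) x 535 (y -260 to +275) x 12 mm, origin at its underside; y runs along the rail, + opens. The base top (z=12) is the bed. A toothed steel rack 24 mm high runs along its far edge (x 50 to 65, y -25 to 245). Green tail block 60 x 30 mm, top z=52, at y -125 to -95. Blanks go between the pad (face y=-80) and the jaw, long side along clamp x.
- pad: Black rubber pad 60 (x) x 10 x 32 mm (z 15 to 47), origin at the centre of its face, which looks to clamp +y; at clamp y=-80 mm while the lever is up. Sprung: yields up to 30 mm towards the tail block, 6 N at first touch to 18 N. Pressing the lever down drives it 16 mm towards the jaw.
- jaw (a joint): Opening of the green jaw, m. Jaw face at clamp y = -40 mm + value; gap to the pad (lever up) = 40 mm + value. 0.241 = fully open (stop). Slides with about 1 N when released. Unless the thumb button is held in, a tooth locks it in a rack notch (every 12 mm: 0, 12 .. 240 mm, 1 mm play); let go between notches it slips to the next one, up to 6 mm either way.
- jaw_face (a point): Point at mid-width on the jaw's face, 31 mm above the bench; axes parallel to the clamp's; the face looks to clamp -y. The jaw block behind it (+y) is 80 (x) x 45 (y) mm and its top is 50 mm above the bench.
- jaw_grip (a point): Centre of the black upright grip on the jaw, 68 mm above the bench, 22.5 mm behind the jaw's face. Grip plus red button: 46 mm in clamp x (38 with the button in), 34 mm in y, from 50 mm (jaw top, which sticks out beneath) to 86 mm above the bench. Pinch it from above along clamp x, fingertips no lower than 52 mm: the squeeze pushes the button in.
- release (a joint): Red thumb button on the grip's +x side (26 x 26 mm, centre 68 mm above the bench), pushed towards clamp -x; value m: 0 = out, 0.009 = fully in. 4 N to start, 10 N fully in; the jaw is free beyond about 0.007. Springs back by itself; below 0.002 the tooth is in a notch and the jaw locked.
- lever (a joint): Red lever at the clamp's -y end, hinged about clamp x at y=-137, z=45 mm, pointing to -y; rad: 0 = up (0.62 above level), 0.62 = level, stop 0.64. Sprung upwards; its catch resists from 0.33 on (9 to 15 N on the thumb pad) and snaps over near 0.6; let go, it then stays at about 0.6.
- lever_pad (a point): Top of the lever's thumb pad (34 x 36 mm), 92 mm from the hinge, 6 mm above the line through the hinge; press here, following the arc.
- offcut: Dark brown leftover piece of wood 90 (its x) x 28 x 30 mm, origin at its centre; lies in the clamp at the start. 70 g.
- tray: Blue scrap tray, fixed, 160 (x) x 130 (y) x 40 mm outside, walls and floor 5 mm, open on top; origin under its centre.
- blank1: Pale wooden blank 80 (its x) x 34 x 34 mm, 70 g, origin at its centre; lies on the bench in front of the clamp at the start. Three or four of the four blanks are present.
- blank2: Pale wooden blank 80 (its x) x 34 x 34 mm, 70 g, origin at its centre; lies on the bench in front of the clamp at the start. Three or four of the four blanks are present.
- blank3: Pale wooden blank 80 (its x) x 34 x 34 mm, 70 g, origin at its centre; lies on the bench in front of the clamp at the start. Three or four of the four blanks are present.
- blank4: Pale wooden blank 80 (its x) x 34 x 34 mm, 70 g, origin at its centre; lies on the bench in front of the clamp at the start. Three or four of the four blanks are present.
- glue: Bystander: white glue bottle, 52 mm across, 150 mm tall, origin under it.
- tin: Bystander: steel tin, 74 mm across, 80 mm tall.
- hammer: Bystander: hammer lying on the bench.
- screwdriver: Bystander: red screwdriver lying on the bench.
- square: Bystander: small try square lying on the bench, 110 mm.
- jar: Bystander: glass jar, 68 mm across, 90 mm tall.
Not all that is in view belongs to the job. Several things look just like the tray: the one meant starts farthest to the robot's right.

How it is judged (in metres and radians):
On the way, in this order (a step that is already met when the one before it is completed fails the run):
1. the jaw is slid fully open (at least 0.215) (value of joint jaw above 0.215 m), for 0.2 s.
2. with the jaw still fully open and the lever up, the offcut is off the bed and in the tray, and every blank lies on the bed between pad and jaw, crosswise, within 20 mm of the clamp's centre line (value of joint jaw above 0.215 m and value of joint lever below 0.1 rad and x of offcut in the frame of tray between -0.075 and 0.075 m and y of offcut in the frame of tray between -0.06 and 0.06 m and height (world z) of offcut below 0.055 m and x of blank1 in the frame of clamp between -0.02 and 0.02 m and z of blank1 in the frame of clamp between 0.02 and 0.04 m and y of each of blank1, blank2, blank3, blank4 in the frame of clamp above -0.09 m and y of each of blank1, blank2, blank3, blank4 in the frame of jaw_face below -0.012 m and angle between the x axis of each of blank1, blank2, blank3, blank4 and the x axis of clamp, either way round below 0.35 rad and x of blank2 in the frame of clamp between -0.02 and 0.02 m and z of blank2 in the frame of clamp between 0.02 and 0.04 m and x of blank3 in the frame of clamp between -0.02 and 0.02 m and z of blank3 in the frame of clamp between 0.02 and 0.04 m and x of blank4 in the frame of clamp between -0.02 and 0.02 m and z of blank4 in the frame of clamp between 0.02 and 0.04 m), for 0.2 s.
3. the jaw is closed up to the row (a blank within 12 mm of the jaw and one within 20 mm of the pad) and locked with the button out, the lever still up (value of joint jaw below 0.125 m and value of joint release below 0.002 m and value of joint lever below 0.1 rad and y of any of blank1, blank2, blank3, blank4 in the frame of jaw_face above -0.029 m and y of any of blank1, blank2, blank3, blank4 in the frame of pad below 0.037 m), for 0.2 s.
4. the lever is latched down and the pad presses on the row (value of joint lever above 0.55 rad and contact force between pad and anything else above 3 N), for 0.2 s.
At the end, for the whole second after the job is handed in: Lever held down by its catch (over 0.55 rad), jaw locked (button under 2 mm), pad pressing the row with over 3 N; every blank flat on the bed between pad and jaw, within 20 mm of the centre line and 0.1 rad of square; offcut in the tray; all at rest (all of step 4 and value of joint release below 0.002 m and value of joint jaw below 0.125 m and x of blank1 in the frame of clamp between -0.02 and 0.02 m and z of blank1 in the frame of clamp between 0.02 and 0.04 m and y of each of blank1, blank2, blank3, blank4 in the frame of clamp above -0.09 m and y of each of blank1, blank2, blank3, blank4 in the frame of jaw_face below -0.012 m and angle between the x axis of each of blank1, blank2, blank3, blank4 and the x axis of clamp, either way round below 0.35 rad and x of blank2 in the frame of clamp between -0.02 and 0.02 m and z of blank2 in the frame of clamp between 0.02 and 0.04 m and x of blank3 in the frame of clamp between -0.02 and 0.02 m and z of blank3 in the frame of clamp between 0.02 and 0.04 m and x of blank4 in the frame of clamp between -0.02 and 0.02 m and z of blank4 in the frame of clamp between 0.02 and 0.04 m and angle between the x axis of each of blank1, blank2, blank3, blank4 and the x axis of clamp, either way round below 0.1 rad and x of offcut in the frame of tray between -0.075 and 0.075 m and y of offcut in the frame of tray between -0.06 and 0.06 m and height (world z) of offcut below 0.055 m and linear speed of each of blank1, blank2, blank3, blank4, offcut below 0.02 m/s); the robot touches nothing.
It fails at once if another thing on the bench (glue, tin, hammer, screwdriver, square, jar) is moved more than 40 mm (distance of any of glue, tin, hammer, screwdriver, square, jar from where it was at the start of the episode above 0.04 m).
Of blank1, blank2, blank3, blank4 only 3 to 4 are there at a start; the rules pass over those that are not, and their reading is None.
At some moment in a run one of blank1, blank2, blank3, blank4 may be knocked a few centimetres aside while the robot is not near it.
Once in a run the grip may slacken for a moment while it holds something.
It also fails if it takes over 208 s, if anything falls off the work surface, if the arm or the gripper's body presses on something with over 40 N, if the wrist force passes 120 N, or if a joint passes its speed limit or range.

## Working session

There is one attempt and no reset: what is moved stays moved. The work goes in short steps, Python scripts to look and compute and a tool call to move; the robot and the scene stay as the last step left them, time stands still between calls to the robot, and variables do not carry over. Pictures are saved under pics/ and viewed, about 12 in all and at most 16, crops included, and the job is handed in when it is done.

Besides the shell and the picture viewer there is one more tool, called after ">>>" as name(argument=value, ...) on one line, values as JSON. play_rows: Moves the arm, as the interface text tells. Its arguments: {"type":"object","properties":{"plan":{"type":"array","items":{"type":"object","properties":{"gripper":{"type":"number"},"delta_pos":{"type":"array","items":{"type":"number"}},"roll":{"type":"number"}}}}},"required":["plan"]}

```bash
mkdir -p pics
cat > h.py <<'E'
import numpy as np, cv2
from bench import arm
from scipy.spatial.transform import Rotation as Ro
def cal(n):
    c=arm.get_calibration(n); f=210/np.tan(np.radians(c['fovy'])/2); return c,f
def T_tool():
    s=arm.get_state(); return np.array(s['eef_pos']),Ro.from_euler('xyz',s['ee_rot']).as_matrix()
def c2w(n,P,tp=None):
    c,f=cal(n); P=np.atleast_2d(P)
    if 'R' in c and n!='wrist': return (P-np.array(c['t']))@np.array(c['R'])
    M=np.array(c['mount']); p,R=tp or T_tool()
    return (P@M[:3,:3].T+M[:3,3])@R.T+p
def pts(n,d,mask=None,tp=None):
    c,f=cal(n); v,u=np.nonzero((d>0) if mask is None else (mask&(d>0))); z=d[v,u]
    return c2w(n,np.c_[(u-c['cx'])*z/f,(v-c['cy'])*z/f,z],tp)
def save(n,im): cv2.imwrite('pics/%s.png'%n,im[:,:,::-1])
E
python3 - <<'E'
from h import *
s=arm.get_state(); print(s)
for n in ('top','scene'):
    im,d=arm.capture(n); save(n+'0',im); np.save(n+'0.npy',d)
    c,f=cal(n); print(n,f,c)
    if n=='top':
      for l in ['clamp','pad','jaw_face','jaw_grip','lever_pad','offcut','tray','blank1','glue','tin','hammer','jar']:
        for r in arm.place_of(n,l)[:6]: print(l,round(r['score'],2),c2w(n,r['location'])[0].round(0))
E
```

```text
{'time_s': 0.0, 'joint_pos': array([-1.17702368e+00,  1.26423597e-01, -4.05671085e-02,  1.40543124e+00,
        3.05935598e-05,  1.57080829e+00]), 'dq': array([-0.00041253, -0.00051304,  0.00077361,  0.00133474, -0.00060531,
        0.00032838]), 'tau': array([ 3.19376295e-05, -4.35914719e+01,  3.52923882e+01,  1.72302575e-02,
        5.47415220e-05,  1.13144429e-05]), 'eef_pos': array([ 201.29431751, -484.47343662,  247.52431764]), 'ee_rot': array([-3.13996704e+00, -3.05740716e-05,  3.93760635e-01]), 'contact_force': array([-0.00797049, -1.13937681, -0.29837254]), 'torque': array([-0.0690935 , -0.01093519, -0.07236841]), 'grip_width': 0.9989496115281666}
top 542.1710457789748 {'fovy': 42.34592406477304, 'cx': 280.37234838321547, 'cy': 210.51516483012344, 'R': array([[-0.0265611 , -0.99961073, -0.00853834],
       [-0.99882556,  0.02688453, -0.04030792],
       [ 0.04052178,  0.00745769, -0.99915082]]), 't': array([  65.02820379,  453.73652459, 1593.18416178])}
clamp 0.78 [621. -17.   1.]
pad 0.6 [ 623. -431.   -3.]
pad 0.4 [627. -93.  32.]
pad 0.39 [626. -45.  24.]
jaw_face 0.57 [62
[... 152 characters left out ...]
617.  24.  65.]
tray 0.8 [648. 552.   2.]
tray 0.76 [429. 399.   1.]
blank1 0.92 [442. 197.  13.]
blank1 0.84 [ 445. -157.   15.]
blank1 0.67 [ 431. -286.   18.]
glue 0.73 [617.  20.  61.]
glue 0.62 [314. 196.  -3.]
tin 0.63 [ 307. -205.    1.]
tin 0.33 [660. 378.  -0.]
tin 0.18 [ 442. -159.   17.]
hammer 0.75 [ 618. -429.   -3.]
jar 0.89 [280. 305.   2.]
jar 0.67 [ 443. -158.   16.]
scene 414.00747860760856 {'fovy': 53.79163881419363, 'cx': 274.9186293815005, 'cy': 210.45227256198078, 'R': array([[ 0.82749448,  0.56143367, -0.00671673],
       [ 0.33671977, -0.50579145, -0.79422592],
       [-0.44930244,  0.65495591, -0.60758545]]), 't': array([-430.72833583,  -65.78955775, 1365.51764223])}
```

View pics/top0.png

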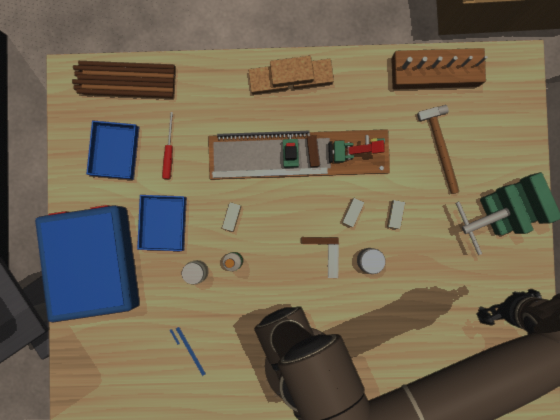

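View pics/scene0.png

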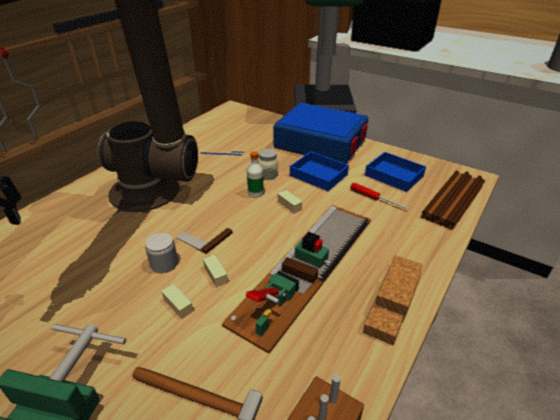

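Top view: clamp along y with its rack on the far side, jaw at (291,153), offcut at (313,150), pad and lever to the right. There are three blanks, at (231,217), (353,212) and (396,215). Two blue trays show: (113,150) and (162,223). The second is farther to the robot's right, so it is the one meant. Next I measure the poses.

Run:
```python
from h import *
d=np.load('top0.npy'); arm.capture('top')
for l in ['blank1','offcut','tray','clamp','jaw_grip','pad','lever_pad']:
    for r in arm.outline_of('top',l)[:4]:
        m=r['mask']; P=pts('top',d,m)
        z=np.percentile(P[:,2],[5,50,90]).round(0)
        zt=np.median(P[P[:,2]>np.percentile(P[:,2],50)-3,2])
        Q=P[P[:,2]>zt-8] if l in('blank1','offcut') else P
        rr=cv2.minAreaRect(Q[:,:2].astype(np.float32))
        v,u=np.nonzero(m); print(l,round(r['score'],2),'px',u.mean().round(),v.mean().round(),'z',z,'rect',np.round(rr[0],0),np.round(rr[1],0),round(rr[2],1))
```

```text
blank1 0.86 px 353.0 212.0 z [18. 34. 39.] rect [ 444. -158.] [34. 80.] 65.0
blank1 0.81 px 232.0 217.0 z [17. 33. 38.] rect [441. 197.] [34. 80.] 72.7
blank1 0.6 px 396.0 214.0 z [26. 34. 39.] rect [ 436. -283.] [33. 78.] 77.7
offcut 0.79 px 313.0 151.0 z [35. 42. 46.] rect [625. -47.] [89. 28.] 5.6
tray 0.97 px 113.0 150.0 z [-0.  7. 37.] rect [651. 549.] [147. 168.] 84.8
tray 0.96 px 162.0 223.0 z [-1.  6. 37.] rect [428. 402.] [133. 167.] 86.0
clamp 0.34 px 352.0 212.0 z [ 3. 34. 39.] rect [ 446. -158.] [36. 85.] 63.6
jaw_grip 0.66 px 290.0 152.0 z [44. 58. 87.] rect [627.  19.] [91. 40.] 1.7
pad 0.63 px 233.0 261.0 z [ 23. 102. 151.] rect [308. 194.] [50. 62.] 61.3
lever_pad 0.58 px 368.0 147.0 z [ 51.  86. 109.] rect [ 634. -195.] [94. 51.] 84.2
lever_pad 0.19 px 353.0 212.0 z [11. 34. 39.] rect [ 443. -160.] [39. 79.] 61.5
```

>>> play_rows(plan=[{"gripper":0.085,"delta_pos":[0,0,-0.005],"roll":-6.74},{"gripper":0.085,"delta_pos":[0,0,-0.005],"roll":-6.74},{"gripper":0.085,"delta_pos":[0,0,-0.005],"roll":-6.74},{"gripper":0.085,"delta_pos":[0,0,-0.005],"roll":-6.74},{"gripper":0.085,"delta_pos":[0,0,-0.005],"roll":-6.74},{"gripper":0.085,"delta_pos":[0,0,-0.005],"roll":-6.74},{"gripper":0.085,"delta_pos":[0,0,-0.005],"roll":-6.74},{"gripper":0.085,"delta_pos":[0,0,-0.005],"roll":-6.74},{"gripper":0.085,"delta_pos":[0,0,-0.005],"roll":-6.74},{"gripper":0.085,"delta_pos":[0,0,-0.005],"roll":-6.74}])

```text
time_s: 1.93
eef_pos: [201.4, -484.8, 298.5]
ee_rot: [-3.142, 0.0, 1.576]
contact_force: [0.4, 0.5, 0.3]
grip_width: 0.996
```

>>> play_rows(plan=[{"gripper":0.085,"delta_pos":[0.025,0.02,0]},{"gripper":0.085,"delta_pos":[0.025,0.02,0]},{"gripper":0.085,"delta_pos":[0.025,0.02,0]},{"gripper":0.085,"delta_pos":[0.025,0.02,0]},{"gripper":0.085,"delta_pos":[0.025,0.02,0]},{"gripper":0.085,"delta_pos":[0.025,0.02,0]},{"gripper":0.085,"delta_pos":[0.025,0.02,0]},{"gripper":0.085,"delta_pos":[0.025,0.02,0]},{"gripper":0.085,"delta_pos":[0.025,0.02,0]},{"gripper":0.085,"delta_pos":[0.025,0.02,0]},{"gripper":0.085,"delta_pos":[0.025,0.02,0]},{"gripper":0.085,"delta_pos":[0.025,0.02,0]},{"gripper":0.085,"delta_pos":[0.025,0.02,0]},{"gripper":0.085,"delta_pos":[0.025,0.02,0]},{"gripper":0.085,"delta_pos":[0.025,0.02,0]},{"gripper":0.085,"delta_pos":[0.025,0.02,0]},{"gripper":0.085,"delta_pos":[0.025,0.02,0]},{"gripper":0.085,"delta_pos":[0.025,0.02,0]},{"gripper":0.085,"delta_pos":[0.025,0.02,0]},{"gripper":0.085,"delta_pos":[0,0,0]}])

```text
$.plan[0]: bad value
```

Run:
```python
from h import *
s=arm.get_state(); print(s['time_s'],s['eef_pos'],s['ee_rot'])
tp=T_tool(); im,d=arm.capture('wrist'); save('w1',im); np.save('w1.npy',d); c,f=cal('wrist'); print(f,c)
for l in ['clamp','pad','jaw_face','jaw_grip','lever_pad','offcut']:
    for r in arm.place_of('wrist',l)[:2]: print(l,round(r['score'],2),c2w('wrist',r['location'],tp)[0].round(0))
```

```text
1.9333 [ 201.44027127 -484.79865391  298.52993417] [-3.14156185e+00  6.01117311e-07  1.57597654e+00]
336.38274540197665 {'fovy': 63.952147514731855, 'cx': 271.474481247607, 'cy': 208.22912872721682, 'mount': array([[-1.65239329e-03, -9.50357829e-01, -3.11154732e-01,
         8.04209104e+01],
       [ 9.99998557e-01, -1.44789823e-03, -8.88205959e-04,
         6.69789821e-01],
       [ 3.93593101e-04, -3.11155751e-01,  9.50358850e-01,
        -1.25152076e+02],
       [ 0.00000000e+00,  0.00000000e+00,  0.00000000e+00,
         1.00000000e+00]])}
```

View pics/w1.png

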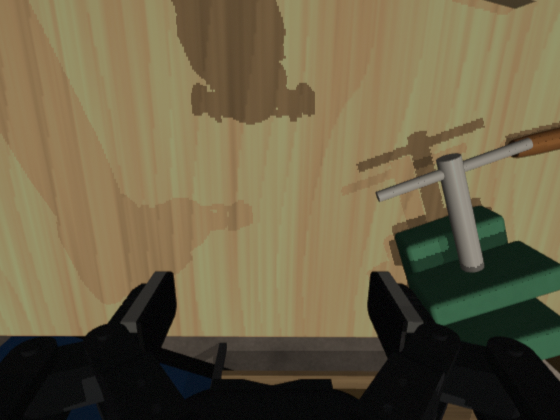

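The call was refused because every row needs "roll". The view shows bare bench and the green bench vise to the right, nothing useful yet.

>>> play_rows(plan=[{"gripper":0.085,"delta_pos":[0.025,0.02,0],"roll":0},{"gripper":0.085,"delta_pos":[0.025,0.02,0],"roll":0},{"gripper":0.085,"delta_pos":[0.025,0.02,0],"roll":0},{"gripper":0.085,"delta_pos":[0.025,0.02,0],"roll":0},{"gripper":0.085,"delta_pos":[0.025,0.02,0],"roll":0},{"gripper":0.085,"delta_pos":[0.025,0.02,0],"roll":0},{"gripper":0.085,"delta_pos":[0.025,0.02,0],"roll":0},{"gripper":0.085,"delta_pos":[0.025,0.02,0],"roll":0},{"gripper":0.085,"delta_pos":[0.025,0.02,0],"roll":0},{"gripper":0.085,"delta_pos":[0.025,0.02,0],"roll":0},{"gripper":0.085,"delta_pos":[0.025,0.02,0],"roll":0},{"gripper":0.085,"delta_pos":[0.025,0.02,0],"roll":0},{"gripper":0.085,"delta_pos":[0.025,0.02,0],"roll":0},{"gripper":0.085,"delta_pos":[0.025,0.02,0],"roll":0},{"gripper":0.085,"delta_pos":[0.025,0.02,0],"roll":0},{"gripper":0.085,"delta_pos":[0.025,0.02,0],"roll":0},{"gripper":0.085,"delta_pos":[0,0.03,0],"roll":0},{"gripper":0.085,"delta_pos":[0,0.03,0],"roll":0},{"gripper":0.085,"delta_pos":[0,0.03,0],"roll":0},{"gripper":0.085,"delta_pos":[0,0,0],"roll":0}])

```text
time_s: 3.95
eef_pos: [615.7, -84.5, 294.7]
ee_rot: [-3.139, -0.001, 1.57]
contact_force: [-0.9, 1.2, -1.1]
grip_width: 0.993
```

Run:
```python
from h import *
s=arm.get_state(); print(s['time_s'],s['eef_pos'],s['ee_rot'])
tp=T_tool(); im,d=arm.capture('wrist'); save('w2',im); np.save('w2.npy',d)
for l in ['clamp','pad','jaw_face','jaw_grip','lever_pad','offcut']:
    for r in arm.place_of('wrist',l)[:2]: print(l,round(r['score'],2),c2w('wrist',r['location'],tp)[0].round(0))
P=pts('wrist',d,None,tp); 
for nm,sel in [('offcut',(abs(P[:,2]-42)<4)&(abs(P[:,1]+46)<25)&(abs(P[:,0]-620)<60)),('griptop',(abs(P[:,2]-86)<4)&(abs(P[:,1]-20)<40)&(abs(P[:,0]-620)<50)),('jaw',(abs(P[:,2]-50)<3)&(abs(P[:,1]-20)<40)&(abs(P[:,0]-620)<60)),('tail',(abs(P[:,2]-52)<3)&(abs(P[:,1]+125)<40)&(abs(P[:,0]-620)<50))]:
    Q=P[sel]; 
    if len(Q)>20: print(nm,len(Q),cv2.minAreaRect(Q[:,:2].astype(np.float32)))
```

```text
3.95 [615.66577886 -84.5240391  294.73044598] [-3.13907661e+00 -5.79057624e-04  1.57022597e+00]
clamp 0.67 [624. -11.  -2.]
pad 0.83 [622. -92.  35.]
jaw_face 0.6 [624.  -2.  35.]
jaw_grip 0.97 [623.  21.  67.]
lever_pad 0.94 [ 628. -227.  103.]
offcut 0.58 [629. -48.  28.]
offcut 2064 ((627.5695190429688, -46.39978790283203), (90.04512023925781, 28.270442962646484), 5.526895999908447)
griptop 1500 ((622.6998901367188, 19.666946411132812), (32.91903305053711, 42.79381561279297), 89.7139663696289)
jaw 1742 ((623.28857421875, 19.624208450317383), (79.86676788330078, 44.610572814941406), 0.9610130786895752)
tail 1674 ((624.1061401367188, -134.01699829101562), (59.82373809814453, 54.74070358276367), 0.34481191635131836)
```

View pics/w2.png

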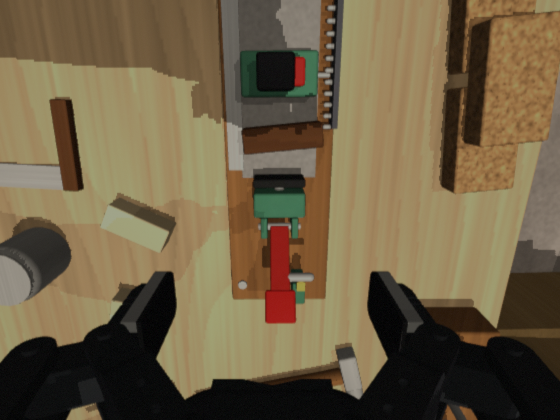

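Wrist view: jaw and grip at (278,72), offcut at (282,137), pad at (279,183), lever pad at (281,306). They give a clamp origin of about (624,-12), yaw near 0.5°, jaw value about 48 mm. I move onto the grip.

>>> play_rows(plan=[{"gripper":0.085,"delta_pos":[0.026,0.002,0],"roll":0},{"gripper":0.085,"delta_pos":[0.026,0.002,0],"roll":0},{"gripper":0.085,"delta_pos":[0.026,0.002,0],"roll":0},{"gripper":0.085,"delta_pos":[0.026,0.001,0],"roll":0},{"gripper":0.085,"delta_pos":[0,0,0.025],"roll":0},{"gripper":0.085,"delta_pos":[0,0,0.025],"roll":0},{"gripper":0.085,"delta_pos":[0,0,0.025],"roll":0},{"gripper":0.085,"delta_pos":[0,0,0.025],"roll":0},{"gripper":0.085,"delta_pos":[0,0,0.025],"roll":0},{"gripper":0.085,"delta_pos":[0,0,0.025],"roll":0},{"gripper":0.085,"delta_pos":[0,0,0.02],"roll":0},{"gripper":0.085,"delta_pos":[0,0,0],"roll":0},{"gripper":0.085,"delta_pos":[0,0,0],"roll":0}])

```text
time_s: 5.38
eef_pos: [617.6, 18.7, 128.4]
ee_rot: [-3.14, 0.0, 1.57]
contact_force: [-0.1, -0.7, 0.1]
grip_width: 0.992
```

>>> play_rows(plan=[{"gripper":0.085,"delta_pos":[0.001,0.005,0.015],"roll":0},{"gripper":0.085,"delta_pos":[0,0,0.02],"roll":0},{"gripper":0.085,"delta_pos":[0,0,0.02],"roll":0},{"gripper":0.085,"delta_pos":[0,0,0],"roll":0},{"gripper":0.03,"delta_pos":[0,0,0],"roll":0},{"gripper":0.03,"delta_pos":[0,0,0],"roll":0},{"gripper":0.03,"delta_pos":[0,0,0],"roll":0},{"gripper":0.03,"delta_pos":[0,0,0],"roll":0},{"gripper":0.03,"delta_pos":[0,0,0],"roll":0},{"gripper":0.03,"delta_pos":[0,0,0],"roll":0},{"gripper":0.03,"delta_pos":[0,0,0],"roll":0},{"gripper":0.03,"delta_pos":[0,0,0],"roll":0},{"gripper":0.03,"delta_pos":[0,0,0],"roll":0},{"gripper":0.03,"delta_pos":[0,0,0],"roll":0}])

```text
time_s: 6.55
eef_pos: [619.2, 19.9, 76.1]
ee_rot: [-3.135, -0.0, 1.571]
contact_force: [-22.0, -1.4, 20.9]
grip_width: 0.417
```

>>> play_rows(plan=[{"gripper":0.03,"delta_pos":[0,-0.003,-0.005],"roll":0},{"gripper":0.03,"delta_pos":[0,0,0],"roll":0},{"gripper":0.03,"delta_pos":[0,0,0],"roll":0}])

```text
time_s: 6.8
eef_pos: [618.9, 19.9, 76.6]
ee_rot: [-3.137, 0.0, 1.571]
contact_force: [-2.5, 0.2, -14.9]
grip_width: 0.417
```

>>> play_rows(plan=[{"gripper":0.03,"delta_pos":[0.005,0,0.002],"roll":0},{"gripper":0.03,"delta_pos":[0.01,0,0],"roll":0},{"gripper":0.03,"delta_pos":[0.01,0,0],"roll":0},{"gripper":0.03,"delta_pos":[0.01,0,0],"roll":0},{"gripper":0.03,"delta_pos":[0,0,0],"roll":0}])

```text
time_s: 7.22
eef_pos: [618.7, 56.5, 76.6]
ee_rot: [-3.138, -0.001, 1.572]
contact_force: [-8.8, 0.6, -3.3]
grip_width: 0.414
```

>>> play_rows(plan=[{"gripper":0.03,"delta_pos":[0.015,-0.001,0],"roll":0},{"gripper":0.03,"delta_pos":[0.015,0,0],"roll":0},{"gripper":0.03,"delta_pos":[0.015,0,0],"roll":0},{"gripper":0.03,"delta_pos":[0.015,0,0],"roll":0},{"gripper":0.03,"delta_pos":[0.015,-0.001,0],"roll":0},{"gripper":0.03,"delta_pos":[0.015,0,0],"roll":0},{"gripper":0.03,"delta_pos":[0.015,0,0],"roll":0},{"gripper":0.03,"delta_pos":[0.015,0,0],"roll":0},{"gripper":0.03,"delta_pos":[0.015,-0.001,0],"roll":0},{"gripper":0.03,"delta_pos":[0.012,0,0],"roll":0},{"gripper":0.03,"delta_pos":[0,0,0],"roll":0}])

```text
time_s: 8.13
eef_pos: [617.6, 204.9, 76.7]
ee_rot: [-3.141, -0.002, 1.572]
contact_force: [-4.2, 0.6, -3.4]
grip_width: 0.412
```

>>> play_rows(plan=[{"gripper":0.03,"delta_pos":[0,0,0],"roll":0},{"gripper":0.085,"delta_pos":[0,0,0],"roll":0},{"gripper":0.085,"delta_pos":[0,0,0],"roll":0},{"gripper":0.085,"delta_pos":[0,0,0],"roll":0},{"gripper":0.085,"delta_pos":[0,0,0],"roll":0},{"gripper":0.085,"delta_pos":[0,0,0],"roll":0},{"gripper":0.085,"delta_pos":[0,0,0],"roll":0},{"gripper":0.085,"delta_pos":[0,0,-0.03],"roll":0},{"gripper":0.085,"delta_pos":[0,0,-0.03],"roll":0},{"gripper":0.085,"delta_pos":[0,0,-0.03],"roll":0},{"gripper":0.085,"delta_pos":[-0.03,0,-0.01],"roll":0},{"gripper":0.085,"delta_pos":[-0.03,0,-0.01],"roll":0},{"gripper":0.085,"delta_pos":[-0.03,0,-0.01],"roll":0},{"gripper":0.085,"delta_pos":[-0.03,0,0],"roll":0},{"gripper":0.085,"delta_pos":[-0.03,0,0],"roll":0},{"gripper":0.085,"delta_pos":[-0.03,0,0],"roll":0},{"gripper":0.085,"delta_pos":[-0.03,0,0],"roll":0},{"gripper":0.085,"delta_pos":[-0.03,0,0],"roll":0}])

```text
time_s: 9.63
eef_pos: [617.5, -39.7, 196.6]
ee_rot: [3.141, 0.0, 1.57]
contact_force: [0.9, 0.3, -0.1]
grip_width: 0.998
```

```bash
cat >> h.py <<'E'
def look(n,regs):
    """regs: name -> (x,y,halfx,halfy,z,dz); prints min area rect of points in the box"""
    tp=T_tool(); im,d=arm.capture(n); P=pts(n,d,None,tp)
    s=arm.get_state(); print('t',s['time_s'],'tcp',np.round(s['eef_pos'],1),np.round(s['ee_rot'],3),'w',round(s['grip_width'],3))
    for k,(x,y,hx,hy,z,dz) in regs.items():
        Q=P[(abs(P[:,0]-x)<hx)&(abs(P[:,1]-y)<hy)&(abs(P[:,2]-z)<dz)]
        if len(Q)>20:
            r=cv2.minAreaRect(Q[:,:2].astype(np.float32)); print(k,len(Q),np.round(r[0],1),np.round(r[1],1),round(r[2],1),'z',np.median(Q[:,2]).round(1))
        else: print(k,'none',len(Q))
    return im,d
E
python3 - <<'E'
from h import *
look('wrist',{'offcut':(624,-46,60,40,42,5),'jaw':(622,205,60,60,50,3),'griptop':(622,205,50,40,86,4)})
im,d=look('top',{'jaw':(622,205,60,60,50,5),'bA':(444,-158,50,50,34,6),'bB':(441,197,50,50,34,6),'bC':(436,-283,50,50,34,6)})
E
```

```text
t 9.6833 tcp [617.5 -44.5 196.5] [3.141e+00 3.000e-03 1.566e+00] w 0.996
offcut 3190 [636.6 -43.4] [112.   44.2] 16.8 z 41.6
jaw none 0
griptop none 0
t 9.7333 tcp [617.6 -42.  196.5] [3.141e+00 1.000e-03 1.565e+00] w 0.991
jaw 200 [620.3 201.3] [44.1 79.8] 88.9 z 49.6
bA 134 [ 448. -174.] [26.3 72.4] 87.6 z 33.8
bB 288 [441.2 196.9] [34.2 79.4] 71.9 z 33.5
bC 308 [ 435.1 -284.6] [35.4 80.1] 76.7 z 33.7
```

>>> play_rows(plan=[{"gripper":0.048,"delta_pos":[-0.001,0.009,0.0],"roll":7.04},{"gripper":0.048,"delta_pos":[0,0,0.004],"roll":7.04},{"gripper":0.048,"delta_pos":[0,0,0.006],"roll":7.04},{"gripper":0.048,"delta_pos":[0,0,0.006],"roll":7.04},{"gripper":0.048,"delta_pos":[0,0,0.006],"roll":7.04},{"gripper":0.048,"delta_pos":[0,0,0.006],"roll":7.04},{"gripper":0.048,"delta_pos":[0,0,0.006],"roll":7.04},{"gripper":0.048,"delta_pos":[0,0,0.006],"roll":7.04},{"gripper":0.048,"delta_pos":[0,0,0.006],"roll":7.04},{"gripper":0.048,"delta_pos":[0,0,0.006],"roll":7.04},{"gripper":0.048,"delta_pos":[0,0,0.006],"roll":7.04},{"gripper":0.048,"delta_pos":[0,0,0.006],"roll":7.04},{"gripper":0.048,"delta_pos":[0,0,0],"roll":0},{"gripper":0.048,"delta_pos":[0,0,0],"roll":0}])

```text
time_s: 10.9
eef_pos: [626.5, -38.5, 132.2]
ee_rot: [-3.141, 0.001, 0.1]
contact_force: [0.2, -0.2, 0.3]
grip_width: 0.561
```

Run:
```python
from h import *
im,d=look('wrist',{'offcut':(624,-46,55,30,42,5)})
save('w3',im)
```

```text
t 10.95 tcp [626.8 -38.7 132.6] [-3.141 -0.     0.099] w 0.562
offcut 5006 [627.9 -46. ] [89.5 28.1] 5.4 z 41.6
```

View pics/w3.png

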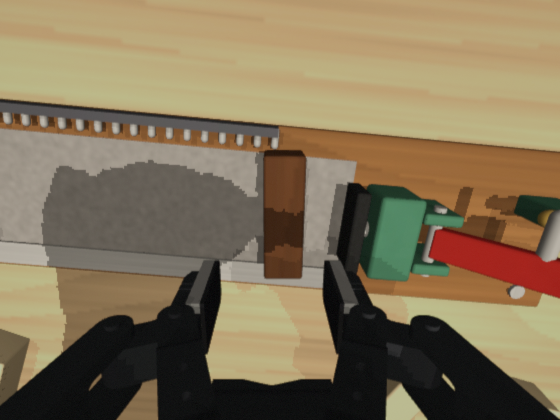

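Offcut at (284,214), pad at (352,228). TCP is 7 mm off in y; I correct that, descend and grip.

>>> play_rows(plan=[{"gripper":0.048,"delta_pos":[0,0.0073,0.01],"roll":0},{"gripper":0.048,"delta_pos":[0,0,0.02],"roll":0},{"gripper":0.048,"delta_pos":[0,0,0.02],"roll":0},{"gripper":0.048,"delta_pos":[0,0,0.02],"roll":0},{"gripper":0.048,"delta_pos":[0,0,0.016],"roll":0},{"gripper":0.048,"delta_pos":[0,0,0],"roll":0},{"gripper":0.01,"delta_pos":[0,0,0],"roll":0},{"gripper":0.01,"delta_pos":[0,0,0],"roll":0},{"gripper":0.01,"delta_pos":[0,0,0],"roll":0},{"gripper":0.01,"delta_pos":[0,0,0],"roll":0},{"gripper":0.01,"delta_pos":[0,0,0],"roll":0},{"gripper":0.01,"delta_pos":[0,0,0],"roll":0},{"gripper":0.01,"delta_pos":[0,0,0],"roll":0}])

```text
time_s: 12.03
eef_pos: [628.0, -46.4, 47.2]
ee_rot: [3.141, -0.002, 0.096]
contact_force: [-0.5, 0.6, 3.9]
grip_width: 0.308
```

>>> play_rows(plan=[{"gripper":0.01,"delta_pos":[0,0,-0.02],"roll":0},{"gripper":0.01,"delta_pos":[0,0,-0.025],"roll":0},{"gripper":0.01,"delta_pos":[0,0,-0.03],"roll":0},{"gripper":0.01,"delta_pos":[0,0,-0.03],"roll":0},{"gripper":0.01,"delta_pos":[-0.01,-0.02,0],"roll":0},{"gripper":0.01,"delta_pos":[-0.01,-0.03,0],"roll":0},{"gripper":0.01,"delta_pos":[-0.01,-0.03,0],"roll":0},{"gripper":0.01,"delta_pos":[-0.01,-0.03,0],"roll":0},{"gripper":0.01,"delta_pos":[-0.01,-0.03,0],"roll":0},{"gripper":0.01,"delta_pos":[-0.01,-0.03,0],"roll":0},{"gripper":0.01,"delta_pos":[-0.01,-0.03,0],"roll":0},{"gripper":0.01,"delta_pos":[-0.01,-0.03,0],"roll":0},{"gripper":0.01,"delta_pos":[-0.01,-0.03,0],"roll":0},{"gripper":0.01,"delta_pos":[-0.01,-0.03,0],"roll":0},{"gripper":0.01,"delta_pos":[-0.01,-0.03,0],"roll":0},{"gripper":0.01,"delta_pos":[-0.01,-0.03,0],"roll":0},{"gripper":0.01,"delta_pos":[-0.01,-0.03,0],"roll":0},{"gripper":0.01,"delta_pos":[-0.01,-0.03,0],"roll":0},{"gripper":0.01,"delta_pos":[-0.01,-0.03,0],"roll":0},{"gripper":0.01,"delta_pos":[-0.006,-0.024,0],"roll":0}])

```text
time_s: 13.7
eef_pos: [429.2, 203.3, 174.3]
ee_rot: [-3.001, 0.001, 0.361]
contact_force: [0.3, 0.5, -1.6]
grip_width: 0.31
```

>>> play_rows(plan=[{"gripper":0.01,"delta_pos":[0,0,0],"roll":0},{"gripper":0.01,"delta_pos":[0,0,0],"roll":0},{"gripper":0.01,"delta_pos":[0,0,0],"roll":0}])

```text
time_s: 13.95
eef_pos: [431.2, 202.3, 173.7]
ee_rot: [-3.003, 0.001, 0.359]
contact_force: [0.3, -0.5, -0.9]
grip_width: 0.307
```

Run:
```python
from h import *
s=arm.get_state(); print(s['joint_pos'].round(3),s['eef_pos'],s['ee_rot'])
im,d=look('scene',{}); save('s1',im)
```

```text
[ 0.358  0.044 -0.299  1.229  0.139  3.141] [431.20285155 202.34538533 173.73338595] [-3.00253162e+00  9.26898073e-04  3.58573475e-01]
t 14.0 tcp [431.3 202.2 173.6] [-3.002e+00  1.000e-03  3.580e-01] w 0.31
```

View pics/s1.png

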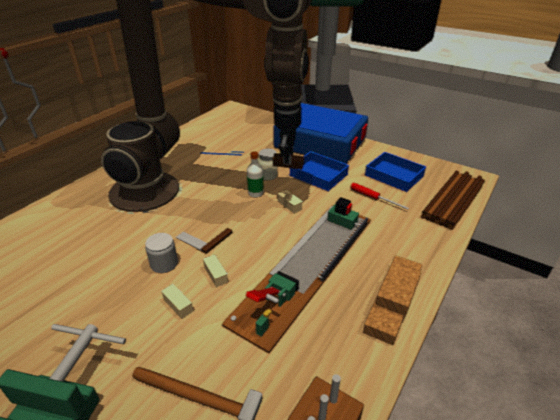

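q6 is at its limit (q6 = q1 + π − yaw), so the tool twisted; the offcut is still held above the near side of the tray. I rotate to yaw 90°.

>>> play_rows(plan=[{"gripper":0.01,"delta_pos":[0,0,0],"roll":-6.95},{"gripper":0.01,"delta_pos":[0,0,0],"roll":-6.95},{"gripper":0.01,"delta_pos":[0,0,0],"roll":-6.95},{"gripper":0.01,"delta_pos":[0,0,0],"roll":-6.95},{"gripper":0.01,"delta_pos":[0,0,0],"roll":-6.95},{"gripper":0.01,"delta_pos":[0,0,0],"roll":-6.95},{"gripper":0.01,"delta_pos":[0,0,0],"roll":-6.95},{"gripper":0.01,"delta_pos":[0,0,0],"roll":-6.95},{"gripper":0.01,"delta_pos":[0,0,0],"roll":-6.95},{"gripper":0.01,"delta_pos":[0,0,0],"roll":-6.95},{"gripper":0.01,"delta_pos":[0,0,0],"roll":0}])

```text
time_s: 14.92
eef_pos: [431.4, 201.9, 173.3]
ee_rot: [-3.091, -0.13, 1.57]
contact_force: [0.1, -0.1, -1.2]
grip_width: 0.315
```

>>> play_rows(plan=[{"gripper":0.01,"delta_pos":[0.018,0,0],"roll":0},{"gripper":0.01,"delta_pos":[0.018,0,0],"roll":0},{"gripper":0.01,"delta_pos":[0.018,0,0],"roll":0},{"gripper":0.01,"delta_pos":[0.018,0,0],"roll":0},{"gripper":0.01,"delta_pos":[0.018,0,0],"roll":0},{"gripper":0.01,"delta_pos":[0.018,0,0],"roll":0},{"gripper":0.01,"delta_pos":[0.018,0,0],"roll":0},{"gripper":0.01,"delta_pos":[0.018,0,0],"roll":0},{"gripper":0.01,"delta_pos":[0.018,0.002,0],"roll":0},{"gripper":0.01,"delta_pos":[0.018,0.002,0],"roll":0},{"gripper":0.01,"delta_pos":[0,0,0.02],"roll":0},{"gripper":0.01,"delta_pos":[0,0,0.025],"roll":0},{"gripper":0.01,"delta_pos":[0,0,0.025],"roll":0},{"gripper":0.01,"delta_pos":[0,0,0],"roll":0},{"gripper":0.01,"delta_pos":[0,0,0],"roll":0}])

```text
time_s: 16.17
eef_pos: [431.3, 389.1, 126.2]
ee_rot: [-3.088, -0.128, 1.565]
contact_force: [-0.2, 0.2, 0.1]
grip_width: 0.304
```

>>> play_rows(plan=[{"gripper":0.01,"delta_pos":[0,0,0.02],"roll":0},{"gripper":0.01,"delta_pos":[0,0,0.02],"roll":0},{"gripper":0.01,"delta_pos":[0,0,0.02],"roll":0},{"gripper":0.01,"delta_pos":[0,0,0.005],"roll":0},{"gripper":0.01,"delta_pos":[0,0,0.0],"roll":0},{"gripper":0.06,"delta_pos":[0,0,0],"roll":0},{"gripper":0.06,"delta_pos":[0,0,0],"roll":0},{"gripper":0.06,"delta_pos":[0,0,0],"roll":0},{"gripper":0.06,"delta_pos":[0,0,0],"roll":0},{"gripper":0.06,"delta_pos":[0,0,0],"roll":0},{"gripper":0.06,"delta_pos":[0,0,-0.03],"roll":0},{"gripper":0.06,"delta_pos":[0,0,-0.03],"roll":0},{"gripper":0.06,"delta_pos":[0,0,-0.03],"roll":0},{"gripper":0.06,"delta_pos":[0,0,-0.03],"roll":0},{"gripper":0.06,"delta_pos":[0,0,-0.03],"roll":0},{"gripper":0.06,"delta_pos":[0,0,-0.03],"roll":0},{"gripper":0.06,"delta_pos":[0,0,0],"roll":0}])

```text
time_s: 17.58
eef_pos: [439.5, 375.7, 248.4]
ee_rot: [-3.099, -0.136, 1.569]
contact_force: [0.6, 0.0, 0.3]
grip_width: 0.7
```

Run:
```python
from h import *
print(arm.get_state()['joint_pos'].round(3))
im,d=look('wrist',{'offc':(428,401,60,50,35,8)})
save('w4',im)
```

```text
[0.643 0.186 0.026 1.362 0.134 2.216]
t 17.6333 tcp [439.  375.7 245.5] [-3.097 -0.134  1.568] w 0.704
offc 2286 [429.1 401.7] [89.7 28. ] 88.7 z 34.5
```

View pics/w4.png

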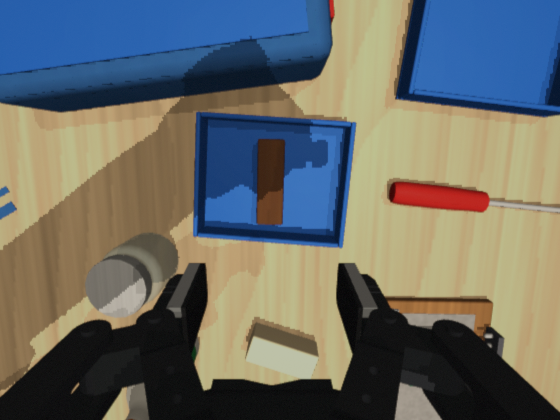

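Offcut lies in the tray at (271,182), measured at (429,402), which matches. Next I undo the tool tilt by running q6 to its other limit at q1≈0.36.

>>> play_rows(plan=[{"gripper":0.06,"delta_pos":[-0.02,0,0],"roll":0},{"gripper":0.06,"delta_pos":[-0.02,0,0],"roll":0},{"gripper":0.06,"delta_pos":[-0.02,0,0],"roll":0},{"gripper":0.06,"delta_pos":[-0.02,0,0],"roll":0},{"gripper":0.06,"delta_pos":[-0.02,0,0],"roll":0},{"gripper":0.06,"delta_pos":[-0.02,0,0],"roll":0},{"gripper":0.06,"delta_pos":[-0.02,0,0],"roll":0},{"gripper":0.06,"delta_pos":[-0.02,0,0],"roll":0},{"gripper":0.06,"delta_pos":[-0.015,0,0],"roll":0},{"gripper":0.06,"delta_pos":[0,0,0],"roll":-7},{"gripper":0.06,"delta_pos":[0,0,0],"roll":-7},{"gripper":0.06,"delta_pos":[0,0,0],"roll":-7},{"gripper":0.06,"delta_pos":[0,0,0],"roll":-7},{"gripper":0.06,"delta_pos":[0,0,0],"roll":-7},{"gripper":0.06,"delta_pos":[0,0,0],"roll":-7},{"gripper":0.06,"delta_pos":[0,0,0],"roll":-7},{"gripper":0.06,"delta_pos":[0,0,0],"roll":-7},{"gripper":0.06,"delta_pos":[0,0,0],"roll":-7},{"gripper":0.06,"delta_pos":[0,0,0],"roll":-7}])

```text
time_s: 19.22
eef_pos: [436.6, 201.4, 217.5]
ee_rot: [3.037, -0.092, 2.804]
contact_force: [-0.8, 0.4, -0.1]
grip_width: 0.698
```

>>> play_rows(plan=[{"gripper":0.06,"delta_pos":[0,0,0],"roll":-7},{"gripper":0.06,"delta_pos":[0,0,0],"roll":-7},{"gripper":0.06,"delta_pos":[0,0,0],"roll":-7},{"gripper":0.06,"delta_pos":[0,0,0],"roll":-7},{"gripper":0.06,"delta_pos":[0,0,0],"roll":-7},{"gripper":0.06,"delta_pos":[0,0,0],"roll":-7},{"gripper":0.06,"delta_pos":[0,0,0],"roll":-7},{"gripper":0.06,"delta_pos":[0,0,0],"roll":-7},{"gripper":0.06,"delta_pos":[0,0,0],"roll":-7},{"gripper":0.06,"delta_pos":[0,0,0],"roll":-7},{"gripper":0.06,"delta_pos":[0,0,0],"roll":-7},{"gripper":0.06,"delta_pos":[0,0,0],"roll":-7},{"gripper":0.06,"delta_pos":[0,0,0],"roll":-7},{"gripper":0.06,"delta_pos":[0,0,0],"roll":-7},{"gripper":0.06,"delta_pos":[0,0,0],"roll":-7},{"gripper":0.06,"delta_pos":[0,0,0],"roll":-7},{"gripper":0.06,"delta_pos":[0,0,0],"roll":-7},{"gripper":0.06,"delta_pos":[0,0,0],"roll":-7},{"gripper":0.06,"delta_pos":[0,0,0],"roll":-7},{"gripper":0.06,"delta_pos":[0,0,0],"roll":-7}])

```text
time_s: 20.88
eef_pos: [436.6, 201.4, 217.6]
ee_rot: [-3.121, 0.138, -1.039]
contact_force: [-0.6, 0.3, 0.3]
grip_width: 0.696
```

>>> play_rows(plan=[{"gripper":0.06,"delta_pos":[0,0,0],"roll":-7},{"gripper":0.06,"delta_pos":[0,0,0],"roll":-7},{"gripper":0.06,"delta_pos":[0,0,0],"roll":-7},{"gripper":0.06,"delta_pos":[0,0,0],"roll":-7},{"gripper":0.06,"delta_pos":[0,0,0],"roll":-7},{"gripper":0.06,"delta_pos":[0,0,0],"roll":-7},{"gripper":0.06,"delta_pos":[0,0,0],"roll":-7},{"gripper":0.06,"delta_pos":[0,0,0],"roll":-7},{"gripper":0.06,"delta_pos":[0,0,0],"roll":-7},{"gripper":0.06,"delta_pos":[0,0,0],"roll":0},{"gripper":0.06,"delta_pos":[0,0,0],"roll":0}])

```text
time_s: 21.8
eef_pos: [436.8, 201.4, 217.9]
ee_rot: [-3.01, 0.045, 0.053]
contact_force: [1.3, -0.4, 0.2]
grip_width: 0.705
```

Run:
```python
from h import *
print(arm.get_state()['joint_pos'].round(3)); p,R=T_tool(); print(p.round(1),R.round(3))
```

```text
[ 0.352  0.045 -0.201  1.329  0.139 -2.84 ]
[436.8 201.4 217.9] [[ 0.998  0.046 -0.051]
 [ 0.053 -0.99   0.129]
 [-0.045 -0.132 -0.99 ]]
```

>>> play_rows(plan=[{"gripper":0.06,"delta_pos":[0,0,0],"roll":-6},{"gripper":0.06,"delta_pos":[0,0,0],"roll":-6},{"gripper":0.06,"delta_pos":[0,0,0],"roll":-5},{"gripper":0.06,"delta_pos":[0,0,0],"roll":-4},{"gripper":0.06,"delta_pos":[0,0,0],"roll":-4},{"gripper":0.06,"delta_pos":[0,0,0],"roll":0},{"gripper":0.06,"delta_pos":[0,0,0],"roll":0}])

```text
time_s: 22.38
eef_pos: [422.1, 234.5, 218.4]
ee_rot: [-3.03, -0.015, 0.44]
contact_force: [0.7, -0.2, 0.5]
grip_width: 0.698
```

Run:
```python
from h import *
print(arm.get_state()['joint_pos'].round(3)); p,R=T_tool(); print(p.round(1),R.round(3))
```

```text
[ 0.443  0.034 -0.209  1.313  0.112 -3.138]
[422.1 234.5 218.4] [[ 0.905  0.424 -0.034]
 [ 0.426 -0.899  0.107]
 [ 0.015 -0.111 -0.994]]
```

>>> play_rows(plan=[{"gripper":0.06,"delta_pos":[0,0.02,0],"roll":0},{"gripper":0.06,"delta_pos":[0,0.02,0],"roll":0},{"gripper":0.06,"delta_pos":[0,0.02,0],"roll":0},{"gripper":0.06,"delta_pos":[0,0,0],"roll":0},{"gripper":0.06,"delta_pos":[0,0,0],"roll":0}])

```text
time_s: 22.8
eef_pos: [434.8, 208.4, 212.2]
ee_rot: [-3.054, -0.015, 0.395]
contact_force: [-0.4, 0.4, 0.1]
grip_width: 0.7
```

Run:
```python
from h import *
print(arm.get_state()['joint_pos'].round(3)); p,R=T_tool(); print(p.round(1),R.round(3))
```

```text
[ 0.396  0.034 -0.221  1.301  0.088 -3.14 ]
[434.8 208.4 212.2] [[ 0.923  0.385 -0.02 ]
 [ 0.385 -0.919  0.086]
 [ 0.015 -0.087 -0.996]]
```

>>> play_rows(plan=[{"gripper":0.06,"delta_pos":[0,0.025,0],"roll":-3},{"gripper":0.06,"delta_pos":[0,0.025,0],"roll":-3},{"gripper":0.06,"delta_pos":[0,0.025,0],"roll":-3},{"gripper":0.06,"delta_pos":[0,0.025,0],"roll":-3},{"gripper":0.06,"delta_pos":[0,0,0],"roll":0},{"gripper":0.06,"delta_pos":[0,0,0],"roll":0}])

```text
time_s: 23.3
eef_pos: [428.9, 217.1, 206.9]
ee_rot: [-3.139, -0.026, 0.466]
contact_force: [0.1, -0.3, 0.2]
grip_width: 0.702
```

Run:
```python
from h import *
print(arm.get_state()['joint_pos'].round(3)); p,R=T_tool(); print(p.round(1),R.round(3))
```

```text
[ 4.670e-01  2.500e-02 -2.400e-01  1.280e+00  3.000e-03 -3.141e+00]
[428.9 217.1 206.9] [[ 0.893  0.449  0.022]
 [ 0.449 -0.893  0.014]
 [ 0.026 -0.003 -1.   ]]
```

Tilt is nearly gone (0.026 rad). I roll to yaw ≈162° (mid q6 range), above blank B.

>>> play_rows(plan=[{"gripper":0.06,"delta_pos":[0.001,0.012,0],"roll":0},{"gripper":0.06,"delta_pos":[0.001,0.011,0],"roll":0},{"gripper":0.06,"delta_pos":[0,0,0],"roll":7},{"gripper":0.06,"delta_pos":[0,0,0],"roll":7},{"gripper":0.06,"delta_pos":[0,0,0],"roll":7},{"gripper":0.06,"delta_pos":[0,0,0],"roll":7},{"gripper":0.06,"delta_pos":[0,0,0],"roll":7},{"gripper":0.06,"delta_pos":[0,0,0],"roll":7},{"gripper":0.06,"delta_pos":[0,0,0],"roll":7},{"gripper":0.06,"delta_pos":[0,0,0],"roll":7},{"gripper":0.06,"delta_pos":[0,0,0],"roll":7},{"gripper":0.06,"delta_pos":[0,0,0],"roll":7},{"gripper":0.06,"delta_pos":[0,0,0],"roll":7},{"gripper":0.06,"delta_pos":[0,0,0],"roll":7},{"gripper":0.06,"delta_pos":[0,0,0],"roll":7},{"gripper":0.06,"delta_pos":[0,0,0],"roll":7},{"gripper":0.06,"delta_pos":[0,0,0],"roll":7},{"gripper":0.06,"delta_pos":[0,0,0],"roll":7}])

```text
time_s: 24.8
eef_pos: [436.4, 207.2, 207.0]
ee_rot: [-3.115, 0.004, -1.515]
contact_force: [0.1, 0.4, 0.3]
grip_width: 0.704
```

>>> play_rows(plan=[{"gripper":0.065,"delta_pos":[0,0,0],"roll":7},{"gripper":0.065,"delta_pos":[0,0,0],"roll":7},{"gripper":0.065,"delta_pos":[0,0,0],"roll":7},{"gripper":0.065,"delta_pos":[0,0,0],"roll":7},{"gripper":0.065,"delta_pos":[0,0,0],"roll":7},{"gripper":0.065,"delta_pos":[0,0,0],"roll":7},{"gripper":0.065,"delta_pos":[0,0,0],"roll":7},{"gripper":0.065,"delta_pos":[0,0,0],"roll":7},{"gripper":0.065,"delta_pos":[0,0,0],"roll":7},{"gripper":0.065,"delta_pos":[0,0,0],"roll":7},{"gripper":0.065,"delta_pos":[0,0,0],"roll":7},{"gripper":0.065,"delta_pos":[0,0,0],"roll":7},{"gripper":0.065,"delta_pos":[0,0,0],"roll":7},{"gripper":0.065,"delta_pos":[0,0,0],"roll":7},{"gripper":0.065,"delta_pos":[0,0,0],"roll":7},{"gripper":0.065,"delta_pos":[0,0,0],"roll":7},{"gripper":0.065,"delta_pos":[0,0,0.02],"roll":0},{"gripper":0.065,"delta_pos":[0,0,0.02],"roll":0},{"gripper":0.065,"delta_pos":[0,0,0],"roll":0}])

```text
time_s: 26.38
eef_pos: [435.8, 206.7, 163.7]
ee_rot: [3.132, 0.019, 2.82]
contact_force: [-0.9, -0.2, 0.5]
grip_width: 0.761
```

Run:
```python
from h import *
print(arm.get_state()['joint_pos'].round(3))
im,d=look('wrist',{'bB':(441,197,50,50,34,5)}); save('w5',im)
look('top',{'bA':(448,-160,60,60,34,6),'bC':(436,-283,50,50,34,6)})
```

```text
[ 0.447  0.043 -0.316  1.191 -0.006  0.768]
t 26.4333 tcp [436.2 207.  165.4] [3.131 0.02  2.82 ] w 0.765
bB 2461 [422.3 230.9] [32.7 62.6] 89.4 z 33.5
t 26.4833 tcp [436.8 207.4 166.8] [3.129 0.022 2.82 ] w 0.76
bA 296 [ 444.6 -158.7] [34.  80.8] 62.7 z 33.9
bC 294 [ 435.3 -284.5] [35.4 79.6] 77.5 z 33.9
```

Run:
```python
from h import *
im,d=look('wrist',{'bB':(422,231,90,90,34,5)})
look('top',{'bB':(425,225,90,90,34,5)})
```

```text
t 26.5333 tcp [437.3 207.8 167.6] [3.128 0.023 2.82 ] w 0.76
bB 4624 [390.3 235.5] [127.4  69.8] 15.7 z 33.5
t 26.5833 tcp [437.6 208.  168.1] [3.127 0.024 2.82 ] w 0.764
bB none 0
```

View pics/w5.png

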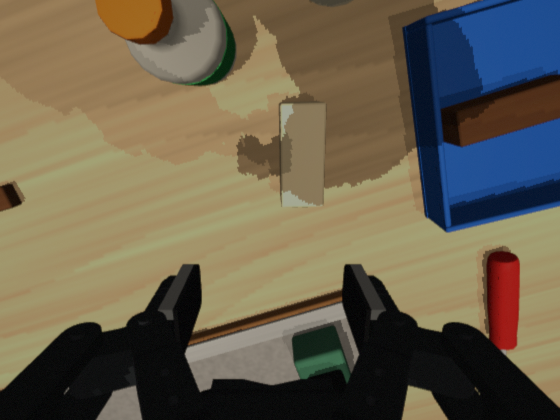

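Blank B has been knocked: it now lies at (303,153) in the wrist view, turned parallel to the tool's x. I measure it again.

```bash
cat >> h.py <<'E'
def masked(n,label,z,dz=5,k=3):
    tp=T_tool(); im,d=arm.capture(n)
    s=arm.get_state(); print('t',round(s['time_s'],2),'tcp',np.round(s['eef_pos'],1),np.round(s['ee_rot'],3))
    for r in arm.outline_of(n,label)[:k]:
        P=pts(n,d,r['mask'],tp); Q=P[abs(P[:,2]-z)<dz]
        if len(Q)<30: continue
        q=cv2.minAreaRect(Q[:,:2].astype(np.float32)); print(n,label,round(r['score'],2),len(Q),np.round(q[0],1),np.round(q[1],1),round(q[2],1),'z',np.median(Q[:,2]).round(1))
    return im
E
python3 - <<'E'
from h import *
masked('wrist','blank1',34)
masked('top','blank1',34,k=5)
E
```

```text
t 26.63 tcp [437.7 208.1 168.2] [3.127 0.024 2.82 ]
wrist blank1 0.95 4447 [411.8 241.6] [34.1 80. ] 73.1 z 33.6
wrist blank1 0.72 370 [600.1 215.6] [71.5 34.4] 39.0 z 34.0
wrist blank1 0.48 2792 [429.9 388.5] [101.9 160.1] 86.4 z 36.0
t 26.73 tcp [437.6 208.2 168.1] [3.127 0.024 2.821]
top blank1 0.87 260 [ 435.5 -283.3] [33.2 79.4] 76.6 z 33.8
top blank1 0.79 279 [ 444.5 -159. ] [34.2 80.1] 63.9 z 33.9
```

>>> play_rows(plan=[{"gripper":0.065,"delta_pos":[0.018,0.012,0.01],"roll":-1.4},{"gripper":0.065,"delta_pos":[0.017,0.0115,0.018],"roll":0},{"gripper":0.065,"delta_pos":[0,0,0.02],"roll":0},{"gripper":0.065,"delta_pos":[0,0,0.02],"roll":0},{"gripper":0.065,"delta_pos":[0,0,0.02],"roll":0},{"gripper":0.065,"delta_pos":[0,0,0],"roll":0},{"gripper":0.065,"delta_pos":[0,0,0],"roll":0}])

```text
time_s: 27.37
eef_pos: [412.5, 241.3, 78.3]
ee_rot: [3.13, 0.022, 2.845]
contact_force: [0.6, 0.4, -0.2]
grip_width: 0.762
```

>>> play_rows(plan=[{"gripper":0.065,"delta_pos":[0,0,0.02],"roll":0},{"gripper":0.065,"delta_pos":[0,0,0.018],"roll":0},{"gripper":0.065,"delta_pos":[0,0,0],"roll":0},{"gripper":0.015,"delta_pos":[0,0,0],"roll":0},{"gripper":0.015,"delta_pos":[0,0,0],"roll":0},{"gripper":0.015,"delta_pos":[0,0,0],"roll":0},{"gripper":0.015,"delta_pos":[0,0,0],"roll":0},{"gripper":0.015,"delta_pos":[0,0,0],"roll":0},{"gripper":0.015,"delta_pos":[0,0,0],"roll":0},{"gripper":0.015,"delta_pos":[0,0,0],"roll":0},{"gripper":0.015,"delta_pos":[0,0,-0.02],"roll":0},{"gripper":0.015,"delta_pos":[0,0,-0.025],"roll":0},{"gripper":0.015,"delta_pos":[0,0,-0.025],"roll":0},{"gripper":0.015,"delta_pos":[0,0,-0.025],"roll":0},{"gripper":0.015,"delta_pos":[0,0,0],"roll":0}])

```text
time_s: 28.62
eef_pos: [414.0, 242.7, 141.7]
ee_rot: [3.122, 0.029, 2.845]
contact_force: [0.3, -0.0, -0.4]
grip_width: 0.379
```

>>> play_rows(plan=[{"gripper":0.015,"delta_pos":[0,0,0],"roll":-5.8},{"gripper":0.015,"delta_pos":[0,0,0],"roll":-5.8},{"gripper":0.015,"delta_pos":[0,0,0],"roll":-5.8},{"gripper":0.015,"delta_pos":[-0.015,-0.012,0],"roll":0},{"gripper":0.015,"delta_pos":[-0.02,-0.016,0],"roll":0},{"gripper":0.015,"delta_pos":[-0.02,-0.016,0],"roll":0},{"gripper":0.015,"delta_pos":[-0.02,-0.016,0],"roll":0},{"gripper":0.015,"delta_pos":[-0.02,-0.016,0],"roll":0},{"gripper":0.015,"delta_pos":[-0.02,-0.016,0],"roll":0},{"gripper":0.015,"delta_pos":[-0.02,-0.016,0],"roll":0},{"gripper":0.015,"delta_pos":[-0.02,-0.016,0],"roll":0},{"gripper":0.015,"delta_pos":[-0.02,-0.016,0],"roll":0},{"gripper":0.015,"delta_pos":[-0.02,-0.012,0],"roll":0},{"gripper":0.015,"delta_pos":[-0.014,-0.011,0],"roll":0},{"gripper":0.015,"delta_pos":[0,0,0],"roll":0},{"gripper":0.015,"delta_pos":[0,0,0],"roll":0}])

```text
time_s: 29.95
eef_pos: [622.2, 79.2, 140.0]
ee_rot: [3.136, 0.026, -3.135]
contact_force: [-0.2, -0.3, -0.6]
grip_width: 0.372
```

>>> play_rows(plan=[{"gripper":0.015,"delta_pos":[-0.001,0,0.02],"roll":0},{"gripper":0.015,"delta_pos":[0,0,0.025],"roll":0},{"gripper":0.015,"delta_pos":[0,0,0.025],"roll":0},{"gripper":0.015,"delta_pos":[0,0,0.01],"roll":0},{"gripper":0.015,"delta_pos":[0,0,0.006],"roll":0},{"gripper":0.015,"delta_pos":[0,0,0],"roll":0},{"gripper":0.015,"delta_pos":[0,0,0],"roll":0}])

```text
time_s: 30.53
eef_pos: [624.9, 80.8, 55.5]
ee_rot: [3.136, 0.027, -3.134]
contact_force: [-0.1, -0.1, -0.6]
grip_width: 0.377
```

>>> play_rows(plan=[{"gripper":0.015,"delta_pos":[0,0,0.003],"roll":0},{"gripper":0.015,"delta_pos":[0,0,0],"roll":0},{"gripper":0.046,"delta_pos":[0,0,0],"roll":0},{"gripper":0.046,"delta_pos":[0,0,0],"roll":0},{"gripper":0.046,"delta_pos":[0,0,0],"roll":0},{"gripper":0.046,"delta_pos":[0,0,0],"roll":0},{"gripper":0.046,"delta_pos":[0,0,0],"roll":0},{"gripper":0.046,"delta_pos":[0,0,-0.02],"roll":0},{"gripper":0.046,"delta_pos":[0,0,-0.03],"roll":0},{"gripper":0.046,"delta_pos":[0,0,-0.03],"roll":0},{"gripper":0.046,"delta_pos":[0,0,-0.02],"roll":0},{"gripper":0.065,"delta_pos":[0.02,-0.027,0],"roll":0},{"gripper":0.065,"delta_pos":[0.02,-0.027,0],"roll":0},{"gripper":0.065,"delta_pos":[0.02,-0.027,0],"roll":0},{"gripper":0.065,"delta_pos":[0.02,-0.027,0],"roll":0},{"gripper":0.065,"delta_pos":[0.02,-0.027,0],"roll":0},{"gripper":0.065,"delta_pos":[0.02,-0.027,0],"roll":0},{"gripper":0.065,"delta_pos":[0.02,-0.027,0],"roll":0},{"gripper":0.065,"delta_pos":[0.02,-0.027,0],"roll":0},{"gripper":0.065,"delta_pos":[0.02,-0.027,0],"roll":0}])

```text
time_s: 32.2
eef_pos: [443.2, -165.6, 145.0]
ee_rot: [3.136, 0.026, -3.134]
contact_force: [0.6, 0.7, -0.5]
grip_width: 0.755
```

>>> play_rows(plan=[{"gripper":0.065,"delta_pos":[0,0,0],"roll":6.5},{"gripper":0.065,"delta_pos":[0,0,0],"roll":6.5},{"gripper":0.065,"delta_pos":[0,0,0],"roll":6.5},{"gripper":0.065,"delta_pos":[0,0,0],"roll":6.5},{"gripper":0.065,"delta_pos":[0,0,0],"roll":0},{"gripper":0.065,"delta_pos":[0,0,0],"roll":0}])

```text
time_s: 32.7
eef_pos: [444.3, -164.6, 145.0]
ee_rot: [3.126, 0.021, 2.698]
contact_force: [0.7, -0.1, 0.1]
grip_width: 0.756
```

Run:
```python
from h import *
masked('wrist','blank1',34)
look('top',{'onbed':(624,80,58,40,46,4)})
```

```text
t 32.75 tcp [ 444.3 -164.5  145. ] [3.126 0.021 2.698]
wrist blank1 0.85 4084 [ 436.1 -283.4] [34.6 80. ] 77.0 z 33.6
t 32.85 tcp [ 444.4 -164.5  145. ] [3.126 0.021 2.697] w 0.764
onbed 236 [630.7  81.2] [ 58.3 100.1] 88.4 z 46.1
```

>>> play_rows(plan=[{"gripper":0.065,"delta_pos":[0.002,0.006,0.015],"roll":0},{"gripper":0.065,"delta_pos":[0,0,0.025],"roll":0},{"gripper":0.065,"delta_pos":[0,0,0.025],"roll":0},{"gripper":0.065,"delta_pos":[0,0,0.02],"roll":0},{"gripper":0.065,"delta_pos":[0,0,0.019],"roll":0},{"gripper":0.065,"delta_pos":[0,0,0],"roll":0},{"gripper":0.065,"delta_pos":[0,0,0],"roll":0},{"gripper":0.015,"delta_pos":[0,0,0],"roll":0},{"gripper":0.015,"delta_pos":[0,0,0],"roll":0},{"gripper":0.015,"delta_pos":[0,0,0],"roll":0},{"gripper":0.015,"delta_pos":[0,0,0],"roll":0},{"gripper":0.015,"delta_pos":[0,0,0],"roll":0},{"gripper":0.015,"delta_pos":[0,0,0],"roll":0},{"gripper":0.015,"delta_pos":[0,0,0],"roll":0}])

```text
time_s: 34.02
eef_pos: [448.9, -158.2, 43.0]
ee_rot: [3.125, 0.024, 2.695]
contact_force: [-1.0, 0.3, 5.4]
grip_width: 0.374
```

>>> play_rows(plan=[{"gripper":0.015,"delta_pos":[0,0,-0.02],"roll":0},{"gripper":0.015,"delta_pos":[0,0,-0.03],"roll":0},{"gripper":0.015,"delta_pos":[0,0,-0.03],"roll":0},{"gripper":0.015,"delta_pos":[0,0,-0.02],"roll":0},{"gripper":0.015,"delta_pos":[0,0,0],"roll":-6.5},{"gripper":0.015,"delta_pos":[0,0,0],"roll":-6.5},{"gripper":0.015,"delta_pos":[0,0,0],"roll":-6.5},{"gripper":0.015,"delta_pos":[0,0,0],"roll":-6.5},{"gripper":0.015,"delta_pos":[-0.02,0.02,0],"roll":0},{"gripper":0.015,"delta_pos":[-0.02,0.02,0],"roll":0},{"gripper":0.015,"delta_pos":[-0.02,0.02,0],"roll":0},{"gripper":0.015,"delta_pos":[-0.02,0.02,0],"roll":0},{"gripper":0.015,"delta_pos":[-0.02,0.02,0],"roll":0},{"gripper":0.015,"delta_pos":[-0.02,0.02,0],"roll":0},{"gripper":0.015,"delta_pos":[-0.02,0.02,0],"roll":0},{"gripper":0.015,"delta_pos":[-0.02,0.02,0],"roll":0},{"gripper":0.015,"delta_pos":[-0.017,0.015,0],"roll":0},{"gripper":0.015,"delta_pos":[0,0,0],"roll":0},{"gripper":0.015,"delta_pos":[0,0,0],"roll":0}])

```text
time_s: 35.6
eef_pos: [621.4, 18.8, 146.8]
ee_rot: [3.136, 0.026, -3.132]
contact_force: [0.1, 0.4, -0.2]
grip_width: 0.374
```

>>> play_rows(plan=[{"gripper":0.015,"delta_pos":[-0.003,-0.001,0.02],"roll":0},{"gripper":0.015,"delta_pos":[0,0,0.025],"roll":0},{"gripper":0.015,"delta_pos":[0,0,0.025],"roll":0},{"gripper":0.015,"delta_pos":[0,0,0.012],"roll":0},{"gripper":0.015,"delta_pos":[0,0,0.009],"roll":0},{"gripper":0.015,"delta_pos":[0,0,0],"roll":0},{"gripper":0.015,"delta_pos":[0,0,0],"roll":0}])

```text
time_s: 36.18
eef_pos: [626.3, 17.0, 56.7]
ee_rot: [3.136, 0.027, -3.135]
contact_force: [-0.9, 0.6, -0.2]
grip_width: 0.378
```

>>> play_rows(plan=[{"gripper":0.015,"delta_pos":[0,0,0.001],"roll":0},{"gripper":0.046,"delta_pos":[0,0,0],"roll":0},{"gripper":0.046,"delta_pos":[0,0,0],"roll":0},{"gripper":0.046,"delta_pos":[0,0,0],"roll":0},{"gripper":0.046,"delta_pos":[0,0,0],"roll":0},{"gripper":0.046,"delta_pos":[0,0,0],"roll":0},{"gripper":0.046,"delta_pos":[0,0,-0.02],"roll":0},{"gripper":0.046,"delta_pos":[0,0,-0.03],"roll":0},{"gripper":0.046,"delta_pos":[0,0,-0.03],"roll":0},{"gripper":0.046,"delta_pos":[0,0,-0.02],"roll":0},{"gripper":0.065,"delta_pos":[0.021,-0.032,0],"roll":0},{"gripper":0.065,"delta_pos":[0.021,-0.032,0],"roll":0},{"gripper":0.065,"delta_pos":[0.021,-0.032,0],"roll":0},{"gripper":0.065,"delta_pos":[0.021,-0.032,0],"roll":0},{"gripper":0.065,"delta_pos":[0.021,-0.032,0],"roll":0},{"gripper":0.065,"delta_pos":[0.021,-0.032,0],"roll":0},{"gripper":0.065,"delta_pos":[0.021,-0.032,0],"roll":0},{"gripper":0.065,"delta_pos":[0.021,-0.032,0],"roll":0},{"gripper":0.065,"delta_pos":[0.021,-0.032,0],"roll":0}])

```text
time_s: 37.77
eef_pos: [435.7, -273.6, 148.5]
ee_rot: [3.137, 0.026, -3.134]
contact_force: [-0.3, -0.9, 0.8]
grip_width: 0.761
```

>>> play_rows(plan=[{"gripper":0.065,"delta_pos":[0,-0.01,0],"roll":6.5},{"gripper":0.065,"delta_pos":[0,0,0],"roll":6.5},{"gripper":0.065,"delta_pos":[0,0,0],"roll":0},{"gripper":0.065,"delta_pos":[0,0,0],"roll":0}])

```text
time_s: 38.1
eef_pos: [436.9, -282.5, 148.3]
ee_rot: [3.131, 0.024, 2.925]
contact_force: [0.5, 0.6, -0.3]
grip_width: 0.758
```

Run:
```python
from h import *
masked('wrist','blank1',34)
im=masked('top','blank1',40,12,5); save('t2',im)
```

```text
t 38.15 tcp [ 437.  -282.2  148.2] [3.131 0.024 2.925]
wrist blank1 0.67 4420 [ 435.9 -283.7] [34.1 79.1] 76.9 z 33.6
t 38.25 tcp [ 437.2 -281.8  148.2] [3.131 0.024 2.925]
top blank1 0.85 318 [621.9  17.2] [81.1 33.6] 1.7 z 45.2
top blank1 0.76 168 [ 435.2 -284.6] [34.7 79.1] 77.1 z 33.5
top blank1 0.6 302 [620.7  79.7] [32.3 79.3] 89.2 z 45.7
```

View pics/t2.png

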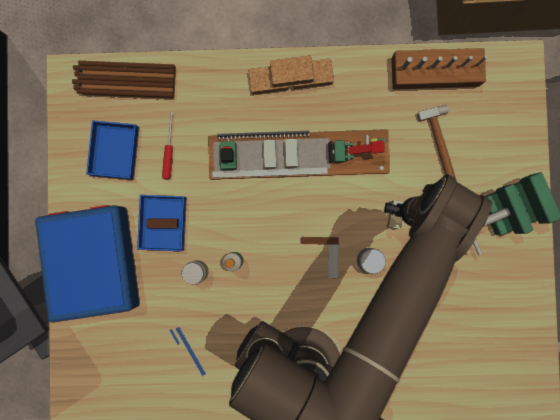

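Top view: two blanks square on the bed at (269,153) and (291,153), the offcut in the tray, and the gripper over blank C.

>>> play_rows(plan=[{"gripper":0.065,"delta_pos":[0.003,-0.0025,0.02],"roll":0},{"gripper":0.065,"delta_pos":[0,0,0.025],"roll":0},{"gripper":0.065,"delta_pos":[0,0,0.025],"roll":0},{"gripper":0.065,"delta_pos":[0,0,0.02],"roll":0},{"gripper":0.065,"delta_pos":[0,0,0.017],"roll":0},{"gripper":0.065,"delta_pos":[0,0,0],"roll":0},{"gripper":0.065,"delta_pos":[0,0,0],"roll":0},{"gripper":0.015,"delta_pos":[0,0,0],"roll":0},{"gripper":0.015,"delta_pos":[0,0,0],"roll":0},{"gripper":0.015,"delta_pos":[0,0,0],"roll":0},{"gripper":0.015,"delta_pos":[0,0,0],"roll":0},{"gripper":0.015,"delta_pos":[0,0,0],"roll":0},{"gripper":0.015,"delta_pos":[0,0,0],"roll":0},{"gripper":0.015,"delta_pos":[0,0,0],"roll":0},{"gripper":0.015,"delta_pos":[0,0,-0.02],"roll":0},{"gripper":0.015,"delta_pos":[0,0,-0.03],"roll":0},{"gripper":0.015,"delta_pos":[0,0,-0.03],"roll":0},{"gripper":0.015,"delta_pos":[0,0,-0.03],"roll":0},{"gripper":0.015,"delta_pos":[0,0,0],"roll":0}])

```text
time_s: 39.88
eef_pos: [435.9, -285.9, 158.0]
ee_rot: [3.134, 0.033, 2.922]
contact_force: [0.6, 0.2, -0.2]
grip_width: 0.377
```

>>> play_rows(plan=[{"gripper":0.015,"delta_pos":[0,0,0],"roll":-6.5},{"gripper":0.015,"delta_pos":[0,0,0],"roll":-6.5},{"gripper":0.015,"delta_pos":[-0.01,0.012,0],"roll":0},{"gripper":0.015,"delta_pos":[-0.02,0.025,0],"roll":0},{"gripper":0.015,"delta_pos":[-0.02,0.025,0],"roll":0},{"gripper":0.015,"delta_pos":[-0.02,0.025,0],"roll":0},{"gripper":0.015,"delta_pos":[-0.02,0.025,0],"roll":0},{"gripper":0.015,"delta_pos":[-0.02,0.025,0],"roll":0},{"gripper":0.015,"delta_pos":[-0.02,0.025,0],"roll":0},{"gripper":0.015,"delta_pos":[-0.02,0.025,0],"roll":0},{"gripper":0.015,"delta_pos":[-0.02,0.025,0],"roll":0},{"gripper":0.015,"delta_pos":[-0.016,0.027,0],"roll":0},{"gripper":0.015,"delta_pos":[0,0,0],"roll":0},{"gripper":0.015,"delta_pos":[0,0,0],"roll":0}])

```text
time_s: 41.05
eef_pos: [618.1, -42.4, 156.9]
ee_rot: [3.136, 0.026, -3.131]
contact_force: [0.1, -0.6, -0.5]
grip_width: 0.377
```

>>> play_rows(plan=[{"gripper":0.015,"delta_pos":[-0.005,-0.0015,0.02],"roll":0},{"gripper":0.015,"delta_pos":[0,0,0.025],"roll":0},{"gripper":0.015,"delta_pos":[0,0,0.025],"roll":0},{"gripper":0.015,"delta_pos":[0,0,0.02],"roll":0},{"gripper":0.015,"delta_pos":[0,0,0.009],"roll":0},{"gripper":0.015,"delta_pos":[0,0,0],"roll":0},{"gripper":0.015,"delta_pos":[0,0,0],"roll":0}])

```text
time_s: 41.63
eef_pos: [624.9, -45.5, 58.8]
ee_rot: [3.136, 0.026, -3.135]
contact_force: [0.5, -0.4, -0.4]
grip_width: 0.379
```

>>> play_rows(plan=[{"gripper":0.015,"delta_pos":[0,0.001,0.0025],"roll":0},{"gripper":0.015,"delta_pos":[0,0,0],"roll":0},{"gripper":0.044,"delta_pos":[0,0,0],"roll":0},{"gripper":0.044,"delta_pos":[0,0,0],"roll":0},{"gripper":0.044,"delta_pos":[0,0,0],"roll":0},{"gripper":0.044,"delta_pos":[0,0,0],"roll":0},{"gripper":0.044,"delta_pos":[0,0,0],"roll":0},{"gripper":0.044,"delta_pos":[0,0,-0.02],"roll":0},{"gripper":0.044,"delta_pos":[0,0,-0.03],"roll":0},{"gripper":0.044,"delta_pos":[0,0,-0.03],"roll":0},{"gripper":0.044,"delta_pos":[0,0,-0.03],"roll":0},{"gripper":0.044,"delta_pos":[0,0,-0.03],"roll":0},{"gripper":0.044,"delta_pos":[0,0,0],"roll":0}])

```text
time_s: 42.72
eef_pos: [623.9, -44.6, 202.9]
ee_rot: [3.137, 0.036, -3.134]
contact_force: [1.0, -0.3, 0.7]
grip_width: 0.513
```

Run:
```python
from h import *
im=masked('wrist','blank1',46,6); save('w6',im)
masked('wrist','jaw_grip',50,4,1)
im=masked('top','blank1',46,6,5); save('t3',im)
masked('top','jaw_grip',50,4,1)
```

```text
t 42.77 tcp [623.4 -44.6 200. ] [ 3.137  0.033 -3.134]
wrist blank1 0.97 3454 [624.6 -43.4] [79.9 34. ] 0.0 z 45.5
wrist blank1 0.92 3471 [623.6  18. ] [79.6 34.4] 0.9 z 45.5
wrist blank1 0.76 3568 [623.   80.6] [80.3 34.6] 0.3 z 45.4
t 42.87 tcp [621.7 -44.5 195.9] [ 3.136  0.026 -3.134]
wrist jaw_grip 0.86 1790 [625.3 185.6] [84.3 30.8] 16.2 z 49.3
t 42.97 tcp [620.9 -44.4 194.3] [ 3.136  0.023 -3.134]
top blank1 0.87 240 [622.   17.1] [80.1 33.6] 1.7 z 45.8
top blank1 0.8 291 [620.5  79.8] [32.2 79.7] 88.4 z 45.3
t 43.07 tcp [620.9 -44.4 194.2] [ 3.136  0.023 -3.134]
top jaw_grip 0.72 193 [620.2 201.3] [44.  79.7] 88.7 z 49.8
```

View pics/w6.png

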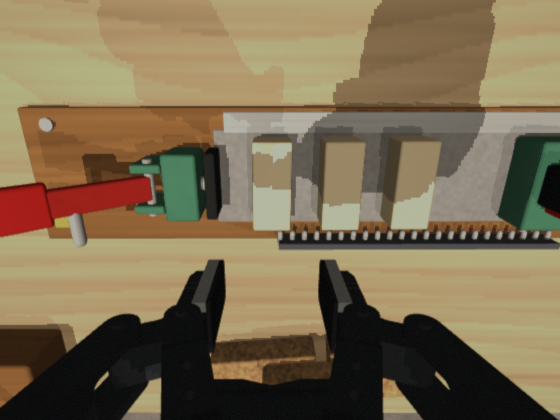

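All three blanks lie crosswise on the bed at (272,183), (340,183), (410,182), x within 1 mm of centre. I go back to the jaw grip at yaw 90°.

>>> play_rows(plan=[{"gripper":0.085,"delta_pos":[0,0.0225,0],"roll":0},{"gripper":0.085,"delta_pos":[0,0.0225,0],"roll":0},{"gripper":0.085,"delta_pos":[0,0.0225,0],"roll":0},{"gripper":0.085,"delta_pos":[0,0.0225,0],"roll":0},{"gripper":0.085,"delta_pos":[0,0.0225,0],"roll":0},{"gripper":0.085,"delta_pos":[0,0.0225,0],"roll":0},{"gripper":0.085,"delta_pos":[0,0.0225,0],"roll":0},{"gripper":0.085,"delta_pos":[0,0.0225,0],"roll":0},{"gripper":0.085,"delta_pos":[0,0.0225,0],"roll":0},{"gripper":0.085,"delta_pos":[0,0.0225,0],"roll":0},{"gripper":0.085,"delta_pos":[0,0.0225,0],"roll":0}])

```text
time_s: 44.03
eef_pos: [619.3, 204.0, 196.3]
ee_rot: [3.137, 0.025, -3.134]
contact_force: [-0.2, -0.4, 0.3]
grip_width: 0.996
```

>>> play_rows(plan=[{"gripper":0.085,"delta_pos":[0,0,0],"roll":7},{"gripper":0.085,"delta_pos":[0,0,0],"roll":7},{"gripper":0.085,"delta_pos":[0,0,0],"roll":7},{"gripper":0.085,"delta_pos":[0,0,0],"roll":7},{"gripper":0.085,"delta_pos":[0,0,0],"roll":7},{"gripper":0.085,"delta_pos":[0,0,0],"roll":7},{"gripper":0.085,"delta_pos":[0,0,0],"roll":7},{"gripper":0.085,"delta_pos":[0,0,0],"roll":7},{"gripper":0.085,"delta_pos":[0,0,0],"roll":7},{"gripper":0.085,"delta_pos":[0,0,0],"roll":7},{"gripper":0.085,"delta_pos":[0,0,0],"roll":7},{"gripper":0.085,"delta_pos":[0,0,0],"roll":7},{"gripper":0.085,"delta_pos":[0,0,0],"roll":6},{"gripper":0.085,"delta_pos":[0,0,0],"roll":0},{"gripper":0.085,"delta_pos":[0,0,0],"roll":0},{"gripper":0.085,"delta_pos":[0,0,0],"roll":0}])

```text
time_s: 45.37
eef_pos: [619.5, 203.0, 196.7]
ee_rot: [3.117, -0.005, 1.581]
contact_force: [0.0, 0.0, -0.7]
grip_width: 0.999
```

Run:
```python
from h import *
s=arm.get_state(); print(s['joint_pos'].round(3))
look('wrist',{'jaw':(621,202,60,45,50,3),'griptop':(621,202,50,40,86,4)})
for l in ('jaw_grip','jaw_face'):
  for r in arm.place_of('wrist',l)[:2]: print(l,round(r['score'],2),c2w('wrist',r['location'])[0].round(1))
```

```text
[ 0.318  0.352  0.136  1.329 -0.003  1.878]
t 45.4167 tcp [619.6 203.  196.8] [ 3.116 -0.005  1.581] w 0.996
jaw 2438 [621.7 202.8] [79.8 45. ] 0.8 z 49.4
griptop 2041 [618.8 202.9] [33.5 37.8] 89.2 z 85.5
jaw_grip 0.65 [615.7 201.8  65.6]
jaw_face 0.73 [620.5  20.1  25.7]
```

>>> play_rows(plan=[{"gripper":0.085,"delta_pos":[0,0,0.02],"roll":0},{"gripper":0.085,"delta_pos":[0,0,0.025],"roll":0},{"gripper":0.085,"delta_pos":[0,0,0.025],"roll":0},{"gripper":0.085,"delta_pos":[0,0,0.02],"roll":0},{"gripper":0.085,"delta_pos":[0,0,0],"roll":0},{"gripper":0.085,"delta_pos":[0,0,0],"roll":0}])

```text
time_s: 46.02
eef_pos: [621.2, 203.3, 106.4]
ee_rot: [3.118, -0.005, 1.579]
contact_force: [0.1, 0.5, 0.1]
grip_width: 0.993
```

>>> play_rows(plan=[{"gripper":0.085,"delta_pos":[0,-0.003,0.012],"roll":0},{"gripper":0.085,"delta_pos":[0,0,0.015],"roll":0},{"gripper":0.085,"delta_pos":[0,0,0],"roll":0},{"gripper":0.03,"delta_pos":[0,0,0],"roll":0},{"gripper":0.03,"delta_pos":[0,0,0],"roll":0},{"gripper":0.03,"delta_pos":[0,0,0],"roll":0},{"gripper":0.03,"delta_pos":[0,0,0],"roll":0},{"gripper":0.03,"delta_pos":[0,0,0],"roll":0},{"gripper":0.03,"delta_pos":[0,0,0],"roll":0},{"gripper":0.03,"delta_pos":[0,0,0],"roll":0},{"gripper":0.03,"delta_pos":[0,0,0],"roll":0},{"gripper":0.03,"delta_pos":[0,0,0],"roll":0}])

```text
time_s: 47.02
eef_pos: [617.6, 204.1, 82.4]
ee_rot: [3.118, -0.007, 1.579]
contact_force: [-12.4, 0.6, 12.9]
grip_width: 0.412
```

>>> play_rows(plan=[{"gripper":0.03,"delta_pos":[-0.003,-0.0015,-0.002],"roll":0},{"gripper":0.03,"delta_pos":[-0.01,0,0],"roll":0},{"gripper":0.03,"delta_pos":[-0.012,0,0],"roll":0},{"gripper":0.03,"delta_pos":[-0.012,0,0],"roll":0},{"gripper":0.03,"delta_pos":[-0.012,0,0],"roll":0},{"gripper":0.03,"delta_pos":[0,0,0],"roll":0}])

```text
time_s: 47.52
eef_pos: [617.9, 151.9, 82.5]
ee_rot: [3.117, -0.004, 1.577]
contact_force: [-5.4, -0.3, 3.1]
grip_width: 0.415
```

>>> play_rows(plan=[{"gripper":0.03,"delta_pos":[-0.01,0,0],"roll":0},{"gripper":0.03,"delta_pos":[-0.01,0,0],"roll":0},{"gripper":0.03,"delta_pos":[-0.008,0.0005,0],"roll":0},{"gripper":0.03,"delta_pos":[-0.006,0,0],"roll":0},{"gripper":0.03,"delta_pos":[-0.006,0,0],"roll":0},{"gripper":0.03,"delta_pos":[-0.006,0,0],"roll":0},{"gripper":0.03,"delta_pos":[-0.006,0,0],"roll":0},{"gripper":0.03,"delta_pos":[-0.006,0.0005,0],"roll":0},{"gripper":0.03,"delta_pos":[-0.006,0,0],"roll":0},{"gripper":0.03,"delta_pos":[-0.006,0,0],"roll":0},{"gripper":0.03,"delta_pos":[-0.006,0,0],"roll":0},{"gripper":0.03,"delta_pos":[-0.006,0,0],"roll":0},{"gripper":0.03,"delta_pos":[-0.006,0,0],"roll":0},{"gripper":0.03,"delta_pos":[-0.006,0,0],"roll":0},{"gripper":0.03,"delta_pos":[0,0,0],"roll":0}])

```text
time_s: 48.77
eef_pos: [618.6, 58.9, 82.4]
ee_rot: [3.118, -0.005, 1.577]
contact_force: [-9.3, -0.8, 9.1]
grip_width: 0.413
```

>>> play_rows(plan=[{"gripper":0.03,"delta_pos":[-0.005,0,0],"roll":0},{"gripper":0.03,"delta_pos":[-0.005,0,0],"roll":0},{"gripper":0.03,"delta_pos":[-0.005,0,0],"roll":0},{"gripper":0.03,"delta_pos":[-0.005,0,0],"roll":0},{"gripper":0.03,"delta_pos":[-0.003,0,0],"roll":0},{"gripper":0.03,"delta_pos":[0,0,0],"roll":0},{"gripper":0.03,"delta_pos":[0,0,0],"roll":0}])

```text
time_s: 49.35
eef_pos: [618.8, 36.4, 82.4]
ee_rot: [3.118, -0.005, 1.578]
contact_force: [-10.9, 0.4, 9.6]
grip_width: 0.414
```

Run:
```python
from h import *
im=masked('top','blank1',46,6,4); save('t4',im)
masked('top','jaw_grip',50,4,1)
```

```text
t 49.4 tcp [618.8  36.4  82.4] [ 3.118 -0.005  1.578]
top blank1 0.71 287 [623.3 -72.8] [34.8 77.5] 88.7 z 45.8
t 49.5 tcp [618.8  36.4  82.4] [ 3.118 -0.005  1.578]
```

>>> play_rows(plan=[{"gripper":0.03,"delta_pos":[-0.0015,0,0],"roll":0},{"gripper":0.03,"delta_pos":[-0.0015,0,0],"roll":0},{"gripper":0.03,"delta_pos":[0,0,0],"roll":0},{"gripper":0.03,"delta_pos":[0,0,0],"roll":0}])

```text
time_s: 49.88
eef_pos: [618.8, 34.0, 82.4]
ee_rot: [3.118, -0.006, 1.578]
contact_force: [-9.4, 1.9, 9.2]
grip_width: 0.414
```

>>> play_rows(plan=[{"gripper":0.03,"delta_pos":[-0.0015,0,0],"roll":0},{"gripper":0.03,"delta_pos":[-0.001,0,0],"roll":0},{"gripper":0.03,"delta_pos":[0,0,0],"roll":0},{"gripper":0.03,"delta_pos":[0,0,0],"roll":0}])

```text
time_s: 50.22
eef_pos: [618.8, 33.1, 82.4]
ee_rot: [3.118, -0.009, 1.579]
contact_force: [-9.4, 7.2, 8.7]
grip_width: 0.414
```

>>> play_rows(plan=[{"gripper":0.03,"delta_pos":[-0.0015,0,0],"roll":0},{"gripper":0.03,"delta_pos":[-0.0015,0,0],"roll":0},{"gripper":0.03,"delta_pos":[0,0,0],"roll":0},{"gripper":0.03,"delta_pos":[0,0,0],"roll":0}])

```text
time_s: 50.55
eef_pos: [618.8, 30.4, 82.4]
ee_rot: [3.118, -0.01, 1.579]
contact_force: [-10.0, 8.7, 10.0]
grip_width: 0.414
```

>>> play_rows(plan=[{"gripper":0.085,"delta_pos":[0,0,0],"roll":0},{"gripper":0.085,"delta_pos":[0,0,0],"roll":0},{"gripper":0.085,"delta_pos":[0,0,0],"roll":0},{"gripper":0.085,"delta_pos":[0,0,0],"roll":0},{"gripper":0.085,"delta_pos":[0,0,0],"roll":0},{"gripper":0.085,"delta_pos":[0,0,0],"roll":0},{"gripper":0.085,"delta_pos":[0,0,-0.02],"roll":0},{"gripper":0.085,"delta_pos":[0,0,-0.03],"roll":0},{"gripper":0.085,"delta_pos":[0,0,-0.03],"roll":0},{"gripper":0.085,"delta_pos":[-0.02,0,-0.02],"roll":0},{"gripper":0.085,"delta_pos":[-0.03,0,-0.02],"roll":0},{"gripper":0.085,"delta_pos":[-0.03,0,-0.02],"roll":0},{"gripper":0.085,"delta_pos":[-0.03,0,0],"roll":0},{"gripper":0.085,"delta_pos":[-0.03,0,0],"roll":0},{"gripper":0.085,"delta_pos":[0,0,0],"roll":0},{"gripper":0.085,"delta_pos":[0,0,0],"roll":0}])

```text
time_s: 51.88
eef_pos: [617.7, -113.3, 220.1]
ee_rot: [3.116, -0.005, 1.575]
contact_force: [-0.4, 0.4, 0.0]
grip_width: 0.99
```

Run:
```python
from h import *
im,d=look('wrist',{'row':(624,-41,38,55,46,3),'jaw':(622,32,60,30,50,2.5),'griptop':(621,32,50,40,86,4),'tail':(624,-125,35,30,52,3),'padtop':(624,-98,35,10,47,3)}); save('w7',im)
for l in ('lever_pad','pad','jaw_grip'):
  for r in arm.place_of('wrist',l)[:2]: print(l,round(r['score'],2),c2w('wrist',r['location'])[0].round(1))
masked('wrist','blank1',46,4,3)
```

```text
t 51.9333 tcp [ 617.7 -112.1  220.1] [ 3.116 -0.006  1.577] w 0.999
row 11602 [624. -41.] [ 76.  109.9] 0.0 z 45.6
jaw 2195 [623.2  22. ] [79.5 36.9] 0.6 z 49.4
griptop 1392 [621.5  23.4] [40.3 16.3] 0.9 z 85.3
tail 2559 [ 624.  -130.8] [59.5 48.3] 0.1 z 51.6
padtop 1144 [624.3 -98. ] [20.  69.4] 90.0 z 46.3
lever_pad 0.91 [ 626.6 -226.9  106.7]
lever_pad 0.17 [625.2 -74.2  30.1]
pad 0.79 [622.1 -86.6  32. ]
jaw_grip 0.59 [620.6  35.   70.5]
t 52.13 tcp [ 617.9 -110.5  220.2] [ 3.116 -0.006  1.58 ]
wrist blank1 0.94 3366 [624.9 -74.8] [80.1 33.3] 0.3 z 45.6
wrist blank1 0.79 3753 [624.1 -40.9] [80.1 33.4] 0.4 z 45.6
wrist blank1 0.67 4101 [623.3  -6.8] [80.  33.5] 0.4 z 45.6
```

View pics/w7.png

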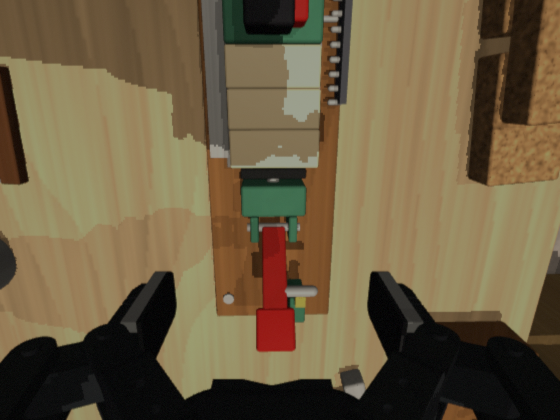

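Row is snug: pad at (273,174), three blanks touching, jaw at (273,20), button out, lever pad at (275,330). Now I press the lever with closed fingertips.

>>> play_rows(plan=[{"gripper":0.0,"delta_pos":[-0.02,0.002,0],"roll":0},{"gripper":0.0,"delta_pos":[-0.025,0.002,0],"roll":0},{"gripper":0.0,"delta_pos":[-0.025,0.002,0],"roll":0},{"gripper":0.0,"delta_pos":[-0.025,0.002,0],"roll":0},{"gripper":0.0,"delta_pos":[-0.02,0,0],"roll":0},{"gripper":0.0,"delta_pos":[0,0,0.02],"roll":0},{"gripper":0.0,"delta_pos":[0,0,0.02],"roll":0},{"gripper":0.0,"delta_pos":[0,0,0.02],"roll":0},{"gripper":0.0,"delta_pos":[0,0,0.01],"roll":0},{"gripper":0.0,"delta_pos":[0,0,0],"roll":0},{"gripper":0.0,"delta_pos":[0,0,0],"roll":0}])

```text
time_s: 53.1
eef_pos: [628.5, -225.5, 149.9]
ee_rot: [3.117, -0.006, 1.579]
contact_force: [-0.2, -0.8, -0.2]
grip_width: -0.001
```

>>> play_rows(plan=[{"gripper":0.0,"delta_pos":[0,-0.001,0.006],"roll":0},{"gripper":0.0,"delta_pos":[0,0,0.006],"roll":0},{"gripper":0.0,"delta_pos":[0,0,0.005],"roll":0},{"gripper":0.0,"delta_pos":[0,0,0],"roll":0},{"gripper":0.0,"delta_pos":[0,0,0],"roll":0}])

```text
time_s: 53.52
eef_pos: [627.8, -226.0, 132.7]
ee_rot: [3.116, -0.006, 1.578]
contact_force: [0.4, -0.3, 0.2]
grip_width: 0.005
```

>>> play_rows(plan=[{"gripper":0.0,"delta_pos":[-0.001,0,0.005],"roll":0},{"gripper":0.0,"delta_pos":[-0.002,0,0.005],"roll":0},{"gripper":0.0,"delta_pos":[-0.003,0,0.005],"roll":0},{"gripper":0.0,"delta_pos":[-0.002,0,0.005],"roll":0},{"gripper":0.0,"delta_pos":[0,0,0],"roll":0}])

```text
time_s: 53.93
eef_pos: [628.6, -234.6, 111.9]
ee_rot: [3.116, -0.005, 1.578]
contact_force: [1.3, -1.0, 3.8]
grip_width: 0.001
```

>>> play_rows(plan=[{"gripper":0.0,"delta_pos":[-0.001,0,0.005],"roll":0},{"gripper":0.0,"delta_pos":[-0.001,0,0.005],"roll":0},{"gripper":0.0,"delta_pos":[-0.001,0,0.005],"roll":0},{"gripper":0.0,"delta_pos":[-0.001,0,0.005],"roll":0},{"gripper":0.0,"delta_pos":[0,0,0],"roll":0}])

```text
time_s: 54.35
eef_pos: [629.3, -238.9, 93.2]
ee_rot: [3.115, -0.004, 1.578]
contact_force: [-0.6, -1.9, 8.6]
grip_width: 0.0
```

>>> play_rows(plan=[{"gripper":0.0,"delta_pos":[-0.001,0,0.004],"roll":0},{"gripper":0.0,"delta_pos":[0,0,0.004],"roll":0},{"gripper":0.0,"delta_pos":[0,0,0.003],"roll":0},{"gripper":0.0,"delta_pos":[0,0,0],"roll":0},{"gripper":0.0,"delta_pos":[0,0,0],"roll":0}])

```text
time_s: 54.77
eef_pos: [629.7, -239.7, 82.4]
ee_rot: [3.115, -0.004, 1.578]
contact_force: [-0.1, -2.3, 4.0]
grip_width: 0.003
```

>>> play_rows(plan=[{"gripper":0.0,"delta_pos":[0,0,0.002],"roll":0},{"gripper":0.0,"delta_pos":[0,0,0.002],"roll":0},{"gripper":0.0,"delta_pos":[0,0,0],"roll":0},{"gripper":0.0,"delta_pos":[0,0,0],"roll":0}])

```text
time_s: 55.1
eef_pos: [629.7, -239.4, 78.3]
ee_rot: [3.115, -0.004, 1.578]
contact_force: [-0.9, -3.6, 5.2]
grip_width: -0.0
```

>>> play_rows(plan=[{"gripper":0.0,"delta_pos":[0,0,0.002],"roll":0},{"gripper":0.0,"delta_pos":[0,0,0.001],"roll":0},{"gripper":0.0,"delta_pos":[0,0,0],"roll":0},{"gripper":0.0,"delta_pos":[0,0,0],"roll":0}])

```text
time_s: 55.43
eef_pos: [629.5, -238.5, 74.5]
ee_rot: [3.116, -0.006, 1.579]
contact_force: [0.2, -1.2, 2.5]
grip_width: -0.001
```

>>> play_rows(plan=[{"gripper":0.0,"delta_pos":[0,0,0.002],"roll":0},{"gripper":0.0,"delta_pos":[0,0,0.001],"roll":0},{"gripper":0.0,"delta_pos":[0,0,0],"roll":0},{"gripper":0.0,"delta_pos":[0,0,0],"roll":0}])

```text
time_s: 55.77
eef_pos: [629.2, -238.2, 71.0]
ee_rot: [3.117, -0.007, 1.579]
contact_force: [-0.5, 0.3, -0.5]
grip_width: -0.002
```

>>> play_rows(plan=[{"gripper":0.0,"delta_pos":[0,0,-0.02],"roll":0},{"gripper":0.0,"delta_pos":[0,0,-0.03],"roll":0},{"gripper":0.0,"delta_pos":[0,0,-0.03],"roll":0},{"gripper":0.0,"delta_pos":[0,0,-0.03],"roll":0},{"gripper":0.0,"delta_pos":[0,0,-0.03],"roll":0},{"gripper":0.0,"delta_pos":[0,0,0],"roll":0},{"gripper":0.0,"delta_pos":[0,0,0],"roll":0}])

```text
time_s: 56.35
eef_pos: [627.0, -239.6, 213.9]
ee_rot: [3.112, -0.004, 1.579]
contact_force: [-0.1, -0.5, -0.0]
grip_width: -0.002
```

Run:
```python
from h import *
im,d=look('wrist',{'leverpad_lo':(627,-238,15,25,50,10),'leverpad_hi':(627,-228,15,25,95,20)}); save('w8',im)
for l in ('lever_pad','pad'):
  for r in arm.place_of('wrist',l)[:2]: print(l,round(r['score'],2),c2w('wrist',r['location'])[0].round(1))
masked('wrist','blank1',46,4,3)
```

```text
t 56.4 tcp [ 626.3 -239.4  211.9] [ 3.115 -0.005  1.579] w 0.003
leverpad_lo 1605 [ 627.  -235.5] [44.8 29.7] 89.9 z 52.8
leverpad_hi none 0
lever_pad 0.62 [ 623.6 -248.2   49. ]
pad 0.73 [618.3 -91.5  29.3]
t 56.55 tcp [ 625.5 -239.2  209.9] [ 3.119 -0.007  1.578]
wrist blank1 0.77 664 [624.5 -89.4] [ 6.  78.6] 89.8 z 45.3
```

View pics/w8.png

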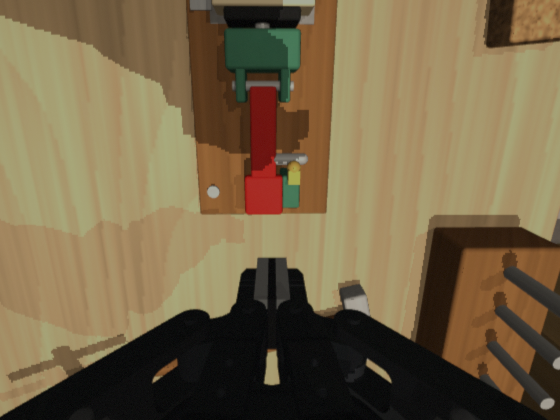

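Lever is level and latched (pad top z≈53 at (264,195)). A last check of the row from above.

>>> play_rows(plan=[{"gripper":0.0,"delta_pos":[0.03,0,-0.01],"roll":0},{"gripper":0.0,"delta_pos":[0.03,0,0],"roll":0},{"gripper":0.0,"delta_pos":[0.03,0,0],"roll":0},{"gripper":0.0,"delta_pos":[0.03,0,0],"roll":0},{"gripper":0.0,"delta_pos":[0.02,0,0],"roll":0},{"gripper":0.0,"delta_pos":[0,0,0],"roll":0},{"gripper":0.0,"delta_pos":[0,0,0],"roll":0},{"gripper":0.0,"delta_pos":[0,0,0],"roll":0}])

```text
time_s: 57.27
eef_pos: [624.6, -99.9, 221.9]
ee_rot: [3.117, -0.005, 1.579]
contact_force: [0.4, -0.0, 0.2]
grip_width: 0.002
```

Run:
```python
from h import *
im,d=look('wrist',{'row':(624,-41,38,70,46,2),'jaw':(622,32,60,40,50,1.5),'tail':(624,-125,35,30,52,3),'leverpad':(627,-238,15,25,52,10)}); save('w9',im)
masked('wrist','blank1',46,4,3)
look('top',{'offc':(428,401,60,50,35,8)})
masked('top','blank1',46,4,4)
```

```text
t 57.3167 tcp [ 624.6 -100.4  222. ] [ 3.117 -0.005  1.578] w 0.001
row 11099 [624. -41.] [136.  76.] 90.0 z 45.7
jaw 2377 [623.2  32.6] [79.1 43.1] 0.3 z 49.6
tail 2365 [ 624.  -130.9] [48.2 59.4] 89.8 z 51.6
leverpad none 0
t 57.37 tcp [ 624.7 -100.6  222.1] [ 3.117 -0.005  1.577]
wrist blank1 0.98 3968 [623.3  -5.6] [79.9 33.4] 0.3 z 45.5
wrist blank1 0.61 3283 [624.7 -73.7] [80.  35.3] 0.5 z 45.5
t 57.4667 tcp [ 624.7 -100.7  222.3] [ 3.116 -0.005  1.577] w 0.001
offc 287 [428.7 400.5] [91.1 26.4] 88.5 z 35.0
t 57.52 tcp [ 624.7 -100.6  222.4] [ 3.116 -0.005  1.577]
top blank1 0.9 222 [620.8  -7.3] [32.1 78.9] 88.4 z 45.9
top blank1 0.79 205 [623.3 -74. ] [32.  76.9] 88.4 z 45.6
top blank1 0.65 243 [622.8 -42.1] [37.9 79.6] 88.7 z 45.6
```

View pics/w9.png

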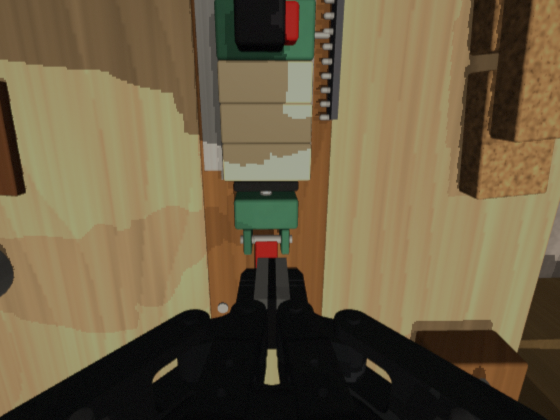

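Row tight between pad (266,187) and jaw (266,30), button out, lever down, gripper clear. I hand the job in.

```bash
python3 -c "
from bench import arm
print(arm.job_done())"
```

```text
the job is handed in; nothing more can be done
None
```

I completed all the steps and handed the job in at about 57 s. It reports no verdict.

**What I did:**
- I slid the jaw open with the button held in. It stood at about 0.23 m.
- I dropped the offcut in the right-hand blue tray, the one nearer the robot's right.
- I laid the three blanks that were there crosswise on the bed.
- With the button held in, I closed the jaw until I felt the pad give at about 9 N. I then released it, and it locked near the 60 mm notch.
- I pressed the lever down. The force fell to zero near the bottom, and the lever stayed down after I lifted off.

**Last checks:**
- **Blanks:** the wrist camera found two of the three blanks, and the top camera all three. They are flat, touching each other, within about 4 mm of the centre line and under 2° from square.
- **Lever and jaw:** the lever pad is level (top z≈53 mm). The jaw measures about 61 mm and the button looks out.
- **Offcut:** it lies in the tray at (429, 400).
- **Robot:** it is touching nothing.

**Not measured:** I could not read the pad's contact force after latching. I inferred it from the row being tight and the lever down.

**Disagreements and surprises:**
- **Blank knocked aside:** one blank was knocked about 50 mm aside mid-run, so I measured it again before picking it up.
- **Wrist joint limit:** the last wrist joint reached its range limit on the way to the tray and tilted the tool by about 8°. I corrected this after dropping the offcut.
- **Camera offset:** the top camera read about 2 mm lower in x than the wrist camera.

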